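# Lock the guard bar of a dorm book rack with its drop pin

## Task

Swing the guard bar of the book rack shut across the books, so that its slotted tongue lies between the two ears of the latch fork, then take the steel pin out of the wooden block and thread it down through the upper ear, the tongue and the lower ear until its flange sits fully home on the fork. Feel your way in gently, never forcing the pin, and let go; leave the mug, the apple, the bottle and the phone where they are.

Things in the scene. Friction and masses are not known exactly. Their poses are not given: they have to be found in the camera images.
- rack: White steel book rack fixed to the desk, 290 x 340 mm, with books lying in it (their top 114 mm above the desk; nothing on the rack is over 185 mm). Origin on the desk under the middle of the closed guard bar; x points from the bar to the books, y along the closed bar to its hinge post (axis at x 0, y +130 mm, top 120 mm high), z up. The latch fork is at y -130 mm.
- fork_mark (a point): Middle setting of the latch fork: a point fixed on the rack (rack x 0, y -130, z 120 mm: the height of the upper ear's top face). The fork is bolted on a slotted plate, so the real hole axis of both ears stands up to 4 mm off this mark in the rack's x and up to 10 mm in the rack's y, differently each time and not measured. The fork stands firm up to some 40 N sideways.
- fork_low (a point): Same mark at the top of the lower ear (z 74 mm). The white fork has two level ears, 44 (x) x 40 (y) x 8 mm, each with an upright 11 mm hole in its middle, one straight above the other: upper ear 112 to 120 mm, lower ear 66 to 74 mm above the desk. A column on the books' side, 22 to 36 mm behind the hole axis, joins them.
- bar (a joint): Angle of the guard bar about its upright hinge post: 0 is shut, in line with the rack's y, with the slot under the fork mark; grows as the bar swings out away from the books (rad); range -0.012 to 1.2. It stays where it is left (a stiff hinge: about 1.3 N at the tongue moves it), so a tapered pin can draw it into line.
- bar_fin (a point): On the guard bar, the middle of its upright flat grip fin, 150 mm from the hinge axis, 130 mm above the desk. The fin is 14 mm thick across the bar, 32 mm long along the bar (the point's y), its top 152 mm high; the bar below it is 12 mm thick, 85 to 101 mm high.
- slot (a point): Middle of the slot in the bar's tongue, 260 mm from the hinge axis, on the tongue's top face, 96 mm high. The tongue is a 32 x 50 x 6 mm steel plate; the upright through-slot is 16 mm wide across the bar and 36 mm long along it.
- block: Wooden block fixed to the desk, 70 x 70 x 90 mm, with an upright 16 mm hole, 80 mm deep, in the middle of its top, in which the pin stands. Origin at the centre of its underside.
- pin: Steel lock pin, about 0.12 kg, upright. Origin at the centre of the underside of its flange (26 mm across, 5 mm thick; it rests on the block's top, 90 mm high). Below it a 10 mm shank, 70 mm long, the last 7 mm tapering to a 7 mm nose; above it a flat grip plate, 14 mm thick (pin x), 30 mm wide (pin y), from 5 to 50 mm above the origin. z points up. Its yaw in the block varies.
- pin_tip (a point): Centre of the pin's nose, 70 mm below the pin's origin on its axis.
- mug: White mug, 80 mm across, 90 mm high; bystander. Origin under its centre.
- apple: Red apple, 74 mm across, 68 mm high; bystander. Origin under its centre.
- bottle: Clear drinking bottle, 64 mm across, 190 mm high; bystander. Origin under its centre.
- phone: Black phone lying flat, 75 x 150 x 9 mm; bystander. Origin under its centre.

How it is judged:
On the way, in this order (a step that is already met when the one before it is completed fails the run):
1. the guard bar is shut (below 0.04 rad) while the pin is not yet in the fork (value of joint bar below 0.04 rad and not (horizontal distance between pin and fork_mark below 0.013 m)), for 0.2 s.
2. the pin's nose is down through the upper ear (height (world z) of pin_tip below 0.112 m and horizontal distance between pin and fork_mark below 0.013 m and angle between pin's own z axis and vertical below 0.12 rad), for 0.1 s.
At the end, for the whole second after the job is handed in: The guard bar is shut (joint below 0.04 rad) and the released pin stands at rest through both ears and the tongue: within 13 mm of the fork mark in plan, upright within 0.08 rad, its flange down on the upper ear (underside 117 to 122.5 mm above the desk) (value of joint bar below 0.04 rad and horizontal distance between pin and fork_mark below 0.013 m and z of pin in the frame of rack between 0.117 and 0.1225 m and angle between pin's own z axis and vertical below 0.08 rad and linear speed of pin below 0.01 m/s); the robot touches nothing.
It fails at once if the pin is forced: over 30 N between the pin and the rack with its fork and bar (contact force between pin and rack above 30 N).
It fails at once if a bystander (mug, apple, bottle or phone) is moved over 25 mm (distance of any of mug, apple, bottle, phone from where it was at the start of the episode above 0.025 m).
It also fails if it takes over 72 s, if anything falls off the work surface, if the arm or the gripper's body presses on something with over 40 N, if the wrist force passes 120 N, or if a joint passes its speed limit or range.

## Robot

A 7-joint arm with a two-finger parallel gripper is mounted at the origin on the work surface. World frame = base frame: x ahead of the robot, y to its left, z up, the work surface at z = 0. Lengths are in m, angles in rad, forces in N, time in s.
With the tool pointing down it reaches from about 0.4 to 0.9 m from the base axis. Payload 5.6 kg.
Tool frame: the origin (TCP) lies midway between the tips of the shut fingers; the grasp point (between the pads) lies 19 mm behind it; y points along the fingers, x is the direction in which the jaws open and shut, and the axes are right-handed (so a half turn about y gives the same grasp; the last joint's range is limited). The gripper opens to 92 mm and grips with 3 to 60 N. Pads are 20 mm wide; open, the fingers measure 128 mm over their backs; the gripper's body (75 mm by 189 mm) begins 69 mm behind the grasp point.
Start: joints at [1.111, 0.468, -0.012, 1.603, 0.006, 1.071, -0.056], TCP at [0.263, -0.594, 0.179] pointing down, gripper open.
Joint ranges: [-2.53, 2.53], [-0.31, 2.02], [-1.57, 1.55], [0.28, 2.44], [-1.29, 4.43], [0.15, 1.84], [-2.92, 2.92]. Speed limits (rad/s): [2.57, 2.57, 3.14, 3.14, 3.14, 3.14, 3.14].

## Interface

Orientations are given as a unit quaternion [w, x, y, z].
In Python, from rig import bot, vision, ticket gives the robot as it stands.
- The arm moves only by the shell command python3 -m creep 'ROWS' [OPENING] [FORCE]. ROWS is JSON, a list of rows, each a list of 6 numbers: the shift along the tool's x, y, z in cm, then the turn, a rotation vector about the tool's x, y, z in degrees. In form: [[dx, dy, dz, ax, ay, az], ...]. A call has 1 to 8 rows; each row is the pose to reach, as a shift and turn from the pose commanded when the call began, along the tool's axes at that moment; what a row does not reach only later rows make up. A row lasts 1/10 s, in which the tool goes at most 50 mm and 8.59 degrees, less where a joint would pass 70% of its speed; a pose out of reach is approached as far as the arm can. A call with a gripper value outside its range is refused whole. OPENING is the finger opening in cm, from 0 to 9.19, set as the call begins (- or left out, the last holds). The fingers move at their own pace and stop on an object; FORCE is the grip in N (left out, the last holds). Time passes only in rows, so rows that repeat a pose let the fingers close. It gives the time, the measured TCP pose, the force and the opening at its end, in the units of the state.
- bot.sense(): the state, without advancing time (a new reading comes with each control period).
- vision.get_image(name): name is "scene" or "side" or "wrist"; returns a dict with "image" (384x512x3 uint8, blue, green, red), "depth" (384x512 float32, m along the optical axis (not along the pixel's ray), 0 where there is no reading), "fx", "fy", "cx", "cy" (pixels), "distortion" ([k1, k2, p1, p2, k3] as OpenCV has them; the pictures are not rectified), "world_from_camera" (4x4, takes a point from camera to world coordinates); the wrist camera has in their place "T_tool_cam" (4x4, takes a point from camera to tool coordinates, whose origin is the TCP and whose axes are the tool frame's). Camera axes: x right, y up, looking along -z (the intrinsics and any distortion apply to the point x, -y, -z); pixel columns grow to the right and rows downward; lengths in m; the calibration is good to about 2 mm. A picture is of the moment at which its call begins: read the wrist's pose just before it.
- ticket.sign_off(): hands the job in, once; it reports no verdict.
Trained networks look in a picture, given as the dict that the camera call returned (one of the last four; its "shot" number tells which), for a name from the list of things; names that differ only in an ending like _2 or _b are one class to them, and where a whole thing is asked for, a point or a joint stands for the part that bears it (a point fixed in the world has none). Each returns a list of dicts, best first, with "confidence" (0 to 1); they miss things now and then, are a little off and sometimes report something else, mostly with a low value. They report only what shows in the picture. A call takes as long as a camera call.
- vision.recognise(label, picture): "rect" ([left, top, width, height] in pixels, round what is visible of it).
- vision.spot_point(label, picture): "pixel" ([column, row] in pixels: a listed point, or the origin of a listed thing).
The state is a dict: "time": time; "q": joint angles; "qd": joint speeds; "joint_torque": joint torques, N m; "position": TCP position; "eef_rot": TCP orientation; "contact_force": force on the tool from outside, world axes, zero at the start; "torque": the same for the moment, N m; "finger_gap": finger opening in m.
Only numpy, scipy, OpenCV 4.12 (cv2) and the standard library are available. Lean on these libraries where they do the work, as an engineer would, in place of code of your own. Each camera call takes 0.05 s, during which the arm holds its last target.

## Working session

There is one attempt and no reset: what is moved stays moved. The work goes in short steps, Python scripts to look and compute and a shell command to move; the robot and the scene stay as the last step left them, time stands still between calls to the robot, and variables do not carry over. Pictures are saved under pics/ and viewed, and the job is handed in when it is done.

```bash
ls; mkdir -p pics
cat > h.py <<'E'
import numpy as np, cv2
from rig import bot, vision, ticket
from scipy.spatial.transform import Rotation as R
def rot(q): return R.from_quat([q[1],q[2],q[3],q[0]])
def wfc(im,s=None):
    if 'world_from_camera' in im: return np.array(im['world_from_camera'])
    s=s or bot.sense(); T=np.eye(4); T[:3,:3]=rot(s['eef_rot']).as_matrix(); T[:3,3]=s['position']
    return T@np.array(im['T_tool_cam'])
def ray(im,px,T):
    K=np.array([[im['fx'],0,im['cx']],[0,im['fy'],im['cy']],[0,0,1]])
    u=cv2.undistortPoints(np.array([[px]],float),K,np.array(im['distortion'],float))[0,0]
    return T[:3,3],T[:3,:3]@np.array([u[0],-u[1],-1.0])
def atz(im,px,z,T):
    o,d=ray(im,px,T); return o+d*(z-o[2])/d[2]
def atdepth(im,px,T):
    o,d=ray(im,px,T); D=im['depth'][int(round(px[1])),int(round(px[0]))]; return o+d*D
def proj(im,P,T):
    K=np.array([[im['fx'],0,im['cx']],[0,im['fy'],im['cy']],[0,0,1]])
    p=np.linalg.inv(T)@np.append(P,1); p=np.array([p[0],-p[1],-p[2]])
    return cv2.projectPoints(p.reshape(1,1,3),np.zeros(3),np.zeros(3),K,np.array(im['distortion'],float))[0].ravel()
E
python3 - <<'E'
from h import *
s=bot.sense(); print(s)
for n in ['scene','side','wrist']:
    im=vision.get_image(n); cv2.imwrite(f'pics/{n}0.png',im['image']); T=wfc(im,s)
    print(n,T[:3,3].round(3),im['fx'])
    for l,z in [('fork_mark',.12),('fork_low',.074),('bar_fin',.13),('slot',.096),('pin',.09),('rack',0),('block',0),('mug',0),('apple',0),('bottle',0),('phone',0)]:
        r=vision.spot_point(l,im)[:2]
        print(l,[(np.round(a['pixel']),round(a['confidence'],2),atz(im,a['pixel'],z,T).round(3)) for a in r])
E
```

```text
pics
{'time': 0.0, 'q': array([ 1.11098841,  0.46837624, -0.0116146 ,  1.60361515,  0.00603084,
        1.07139169, -0.05630332]), 'qd': array([ 0.00019551, -0.00160009,  0.00115771,  0.00034364, -0.0005933 ,
        0.00025866, -0.00270164]), 'joint_torque': array([-1.25462138e-03, -5.20568097e+01, -1.25607412e-02, -2.43748963e+01,
       -5.66445873e-02,  1.73599483e-02,  1.54144946e-04]), 'position': array([ 0.26281848, -0.59379576,  0.17834453]), 'eef_rot': array([ 0.59291689, -0.59232748,  0.38629073, -0.3851976 ]), 'contact_force': array([-0.34570654,  0.56946525, -0.82565685]), 'torque': array([0.0595924 , 0.02092942, 0.0458541 ]), 'finger_gap': 0.09180817823063006}
scene [ 0.935 -0.516  0.864] 363.4020376966301
fork_mark [(array([278., 214.]), 0.92, array([ 0.627, -0.02 ,  0.12 ]))]
fork_low [(array([279., 222.]), 0.92, array([ 0.625, -0.009,  0.074]))]
bar_fin [(array([283., 166.]), 0.74, array([0.544, 0.126, 0.13 ]))]
slot [(array([249., 184.]), 0.83, array([0.487, 0.036, 0.096]))]
pin [(array([182., 275.]), 0.68, array([ 0.535, -0.288,  0.09 ]))]
rack [(array([302., 208.])
[... 748 characters left out ...]
025, 0.096]))]
pin [(array([300., 135.]), 0.39, array([ 0.527, -0.293,  0.09 ]))]
rack [(array([208., 219.]), 0.98, array([0.626, 0.121, 0.   ]))]
block [(array([300., 158.]), 0.85, array([ 0.513, -0.282,  0.   ]))]
mug [(array([265., 138.]), 0.63, array([ 0.674, -0.308,  0.   ]))]
apple [(array([233., 179.]), 0.66, array([ 0.658, -0.069,  0.   ]))]
bottle [(array([173., 326.]), 0.68, array([0.491, 0.48 , 0.   ]))]
phone [(array([295., 219.]), 0.93, array([ 0.396, -0.02 ,  0.   ])), (array([261., 200.]), 0.44, array([ 0.528, -0.035,  0.   ]))]
wrist [ 0.329 -0.565  0.383] 298.84835907351777
fork_mark []
fork_low []
bar_fin []
slot []
pin []
rack []
block []
mug []
apple []
bottle []
phone []
```

View pics/scene0.png

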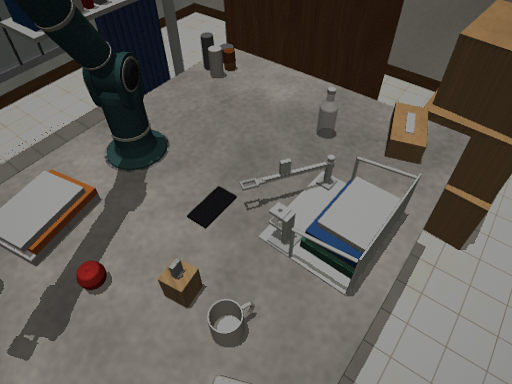

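View pics/side0.png

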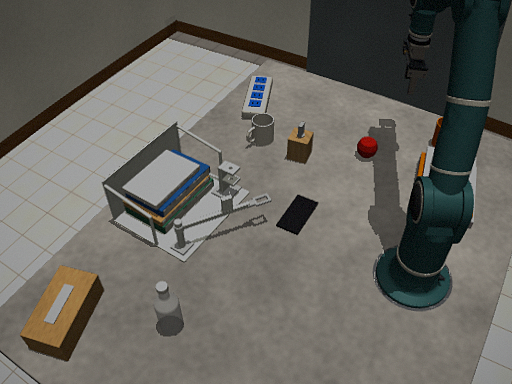

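View pics/wrist0.png

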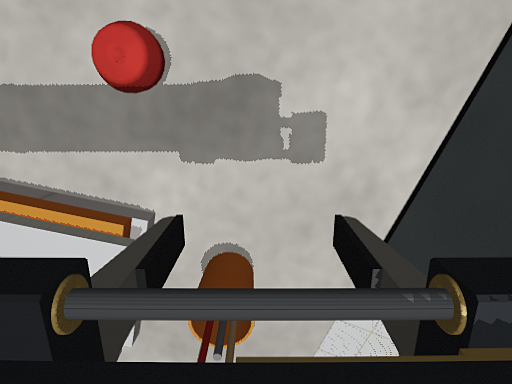

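Run:
```python
from h import *
s=bot.sense(); print(rot(s['eef_rot']).as_matrix().round(3))
im=vision.get_image('wrist'); print(np.array(im['T_tool_cam']).round(3))
out=[]
for n,c in [('scene',(182,272)),('scene',(285,215)),('side',(300,138)),('side',(232,180))]:
    im=vision.get_image(n)['image']; x,y=c; out.append(cv2.resize(im[y-30:y+30,x-40:x+40],(400,300),interpolation=cv2.INTER_CUBIC))
cv2.imwrite('pics/z0.png',np.vstack([np.hstack(out[:2]),np.hstack(out[2:])]))
```

```text
[[ 0.405 -0.     0.914]
 [-0.914 -0.     0.405]
 [ 0.    -1.    -0.   ]]
[[ 1.    -0.001  0.     0.   ]
 [ 0.001  0.259 -0.966 -0.205]
 [ 0.     0.966  0.259  0.072]
 [ 0.     0.     0.     1.   ]]
```

View pics/z0.png

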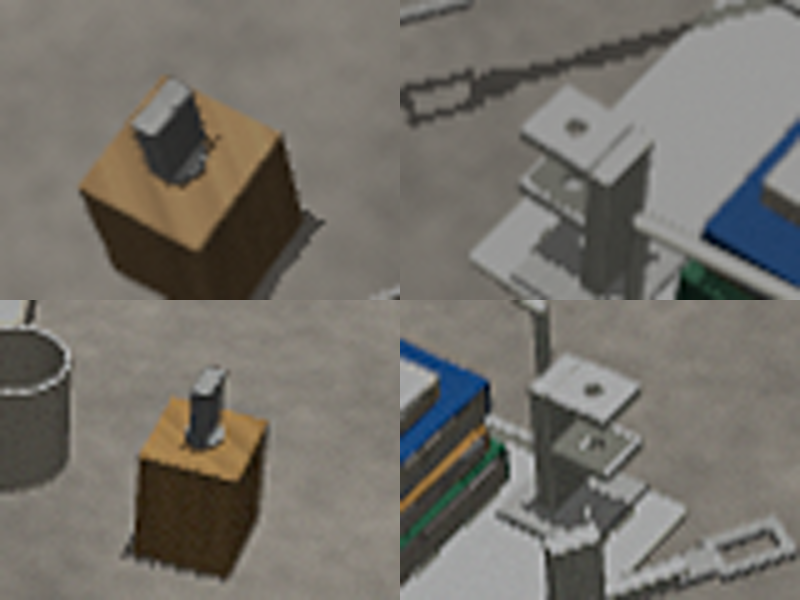

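```bash
python3 -m creep '[[-2,-3,3.3,0,-8,0],[-4,-6,6.6,0,-16,0],[-6,-9,9.9,0,-24,0],[-8,-12,13.2,0,-32,0],[-10.2,-15,17,0,-40,0],[-12.6,-15,20.8,0,-48,0],[-15,-15,24.6,0,-56,0],[-17.2,-15,28.4,0,-64,0]]' 9
python3 - <<'E'
from h import *
s=bot.sense(); M=rot(s['eef_rot']).as_matrix(); print(M.round(3), s['q'].round(2))
print((M.T@(np.array([.62,-.08,.33])-s['position']))*100)
E
```

```text
time: 2.85
position: [0.454, -0.3204, 0.33]
eef_rot: [-0.707, 0.707, -0.011, 0.011]
contact_force: [0.3, -0.4, 0.0]
finger_gap: 0.0899
[[ 1.     0.001  0.031]
 [-0.031 -0.001  1.   ]
 [ 0.001 -1.    -0.001]] [ 0.85  0.21 -0.35  1.62  0.08  1.31  0.45]
[ 1.58405622e+01 -1.06943088e-02  2.45480428e+01]
```

```bash
python3 - <<'E'
from h import *
s=bot.sense(); im=vision.get_image('wrist'); cv2.imwrite('pics/w1.png',im['image']); T=wfc(im,s)
for l,z in [('pin',.09),('block',0)]:
    print(l,[(np.round(a['pixel']),round(a['confidence'],2),atz(im,a['pixel'],z,T).round(4)) for a in vision.spot_point(l,im)])
E
python3 -m creep '[[2.7,0,4,0,0,0],[5.4,0,8,0,0,0],[8.1,0,12,0,0,0],[10.8,0,16,0,0,0],[13.4,0,20,0,0,0],[15.8,0,24.5,0,0,0],[15.8,0,24.5,0,0,0],[15.8,0,24.5,0,0,0]]'
python3 - <<'E'
from h import *
s=bot.sense(); im=vision.get_image('wrist'); cv2.imwrite('pics/w2.png',im['image']); T=wfc(im,s)
for l,z in [('fork_mark',.12),('fork_low',.074),('bar_fin',.13),('slot',.096),('rack',0)]:
    print(l,[(np.round(a['pixel']),round(a['confidence'],2),atz(im,a['pixel'],z,T).round(4)) for a in vision.spot_point(l,im)])
E
```

```text
pin [(array([306., 133.]), 0.87, array([ 0.5252, -0.2873,  0.09  ]))]
block [(array([298., 135.]), 0.79, array([ 0.5258, -0.299 ,  0.    ]))]
time: 3.8
position: [0.6203, -0.0834, 0.3286]
eef_rot: [-0.707, 0.707, -0.013, 0.013]
contact_force: [-0.1, -1.4, -0.1]
finger_gap: 0.0898
fork_mark [(array([250., 102.]), 0.86, array([ 0.6121, -0.0043,  0.12  ]))]
fork_low [(array([253., 103.]), 0.62, array([ 0.6151, -0.0047,  0.074 ])), (array([213., 259.]), 0.43, array([ 0.5362, -0.2579,  0.074 ])), (array([252.,  22.]), 0.4, array([0.6171, 0.1043, 0.074 ]))]
bar_fin []
slot [(array([154.,  73.]), 0.66, array([0.4805, 0.0393, 0.096 ]))]
rack [(array([252.,  23.]), 0.87, array([0.6168, 0.1206, 0.    ]))]
```

View pics/w1.png

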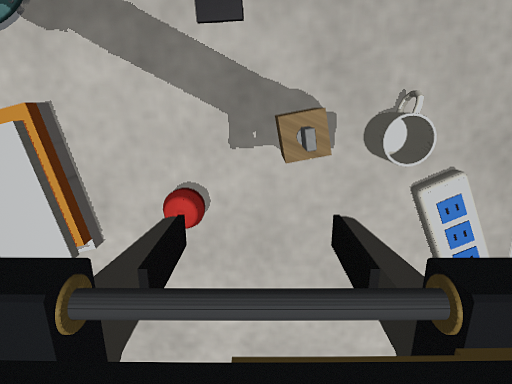

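View pics/w2.png

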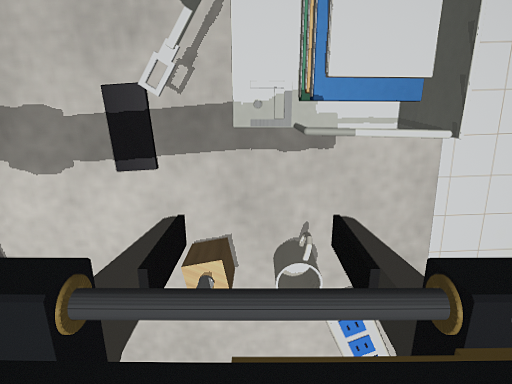

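Run:
```python
from h import *
s=bot.sense(); im=vision.get_image('wrist'); T=wfc(im,s); I=im['image']
np.save('pics/T2.npy',T)
a=cv2.resize(I[75:135,225:305],(800,600),interpolation=cv2.INTER_CUBIC); cv2.imwrite('pics/w2z.png',a)
i1=cv2.imread('pics/w1.png'); cv2.imwrite('pics/w1z.png',cv2.resize(i1[105:165,265:345],(800,600),interpolation=cv2.INTER_CUBIC))
print(atz(im,(257,104),.12,T),atdepth(im,(257,110),T),s['position'])
for p in [(246,112),(278,95),(285,120),(154,73),(232,110),(232,20)]: print(p,atdepth(im,p,T).round(4))
```

```text
[ 0.62080681 -0.00889732  0.12      ] [ 0.62049248 -0.01666737  0.12081202] [ 0.61974785 -0.08512966  0.32944583]
(246, 112) [ 0.6055 -0.0187  0.1179]
(278, 95) [0.6492 0.0016 0.1193]
(285, 120) [ 0.667  -0.0362  0.0137]
(154, 73) [ 0.4487  0.0498 -0.0013]
(232, 110) [ 0.5766 -0.0162 -0.0013]
(232, 20) [0.5859 0.1229 0.0081]
```

View pics/w2z.png

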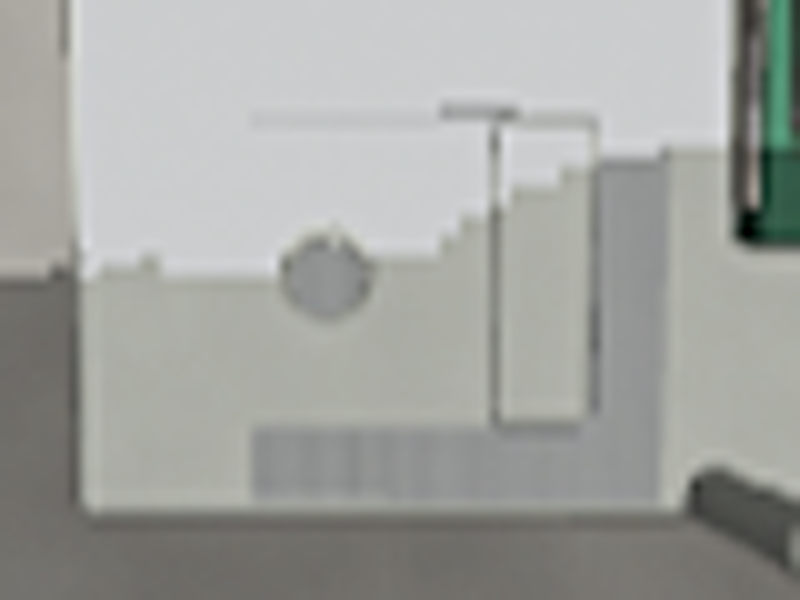

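View pics/w1z.png

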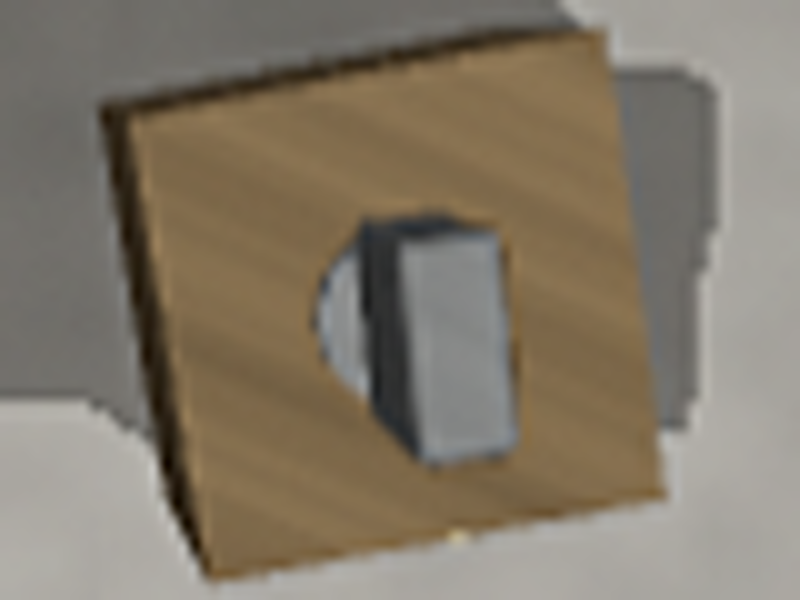

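```bash
python3 -m creep '[[-2,0,4,0,0,0],[-4,0,8,0,0,0],[-6,0,12,0,0,0],[-7.5,0,15,0,0,0],[-7.5,0,15,0,0,0],[-7.5,0,15,0,0,0]]'
python3 - <<'E'
from h import *
s=bot.sense(); im=vision.get_image('wrist'); cv2.imwrite('pics/w3.png',im['image']); T=wfc(im,s)
np.save('pics/T3.npy',T)
for l,z in [('fork_mark',.12),('bar_fin',.13),('slot',.096),('rack',0)]:
    print(l,[(np.round(a['pixel']),round(a['confidence'],2),atz(im,a['pixel'],z,T).round(4)) for a in vision.spot_point(l,im)])
T2=np.load('pics/T2.npy')
im2=im
u=lambda x,y,a,b:(a+(x+.5)/10-.5,b+(y+.5)/10-.5)
print('hole',atz(im2,u(327,277,225,75),.12,T2))
A=atz(im2,u(495,130,225,75),.12,T2);B=atz(im2,u(495,420,225,75),.12,T2);print('col',A,B,np.degrees(np.arctan2(*(A-B)[:2])))
A=atz(im2,u(95,512,225,75),.01,T2);B=atz(im2,u(680,512,225,75),.01,T2);print('base edge',A,B,np.degrees(np.arctan2((B-A)[1],(B-A)[0])))
s1p=np.array([.454,-.3204,.33]); T1=np.eye(4);T1[:3,:3]=rot([-0.707,.707,-.011,.011]).as_matrix();T1[:3,3]=s1p;T1=T1@np.array(im['T_tool_cam'])
c=[atz(im,u(x,y,265,105),.14,T1) for x,y in [(402,240),(498,235),(520,460),(425,465)]]
print('pin',np.mean(c,0),np.array(c).round(4))
for i,j in [(0,3),(1,2)]: d=c[i]-c[j];print(np.linalg.norm(d),np.degrees(np.arctan2(d[1],d[0])))
E
```

```text
time: 4.75
position: [0.5508, 0.0693, 0.3298]
eef_rot: [-0.707, 0.707, -0.013, 0.013]
contact_force: [0.6, -0.3, 0.1]
finger_gap: 0.0902
fork_mark [(array([306., 211.]), 0.55, array([ 0.6177, -0.0084,  0.12  ]))]
bar_fin [(array([252., 114.]), 0.56, array([0.5447, 0.1326, 0.13  ]))]
slot [(array([214., 180.]), 0.73, array([0.482 , 0.0372, 0.096 ]))]
rack [(array([295., 119.]), 0.59, array([0.6162, 0.1187, 0.    ]))]
hole [ 0.62123234 -0.00665581  0.12      ]
col [0.64413996 0.01116863 0.12      ] [ 0.64314951 -0.02616275  0.12      ] 1.5197810655240058
base edge [ 0.5794658  -0.04254022  0.01      ] [ 0.68016496 -0.04652959  0.01      ] -2.2686837738855727
pin [ 0.52343859 -0.29146351  0.14      ] [[ 0.5155 -0.2769  0.14  ]
 [ 0.528  -0.2766  0.14  ]
 [ 0.5314 -0.3061  0.14  ]
 [ 0.5188 -0.3063  0.14  ]]
0.029671672100336215 96.39468759942488
0.029667688961965862 96.60330276601394
```

View pics/w3.png

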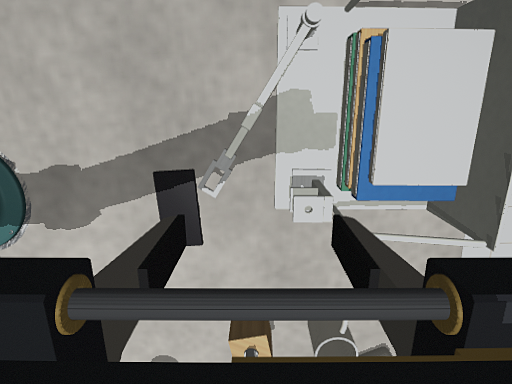

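Run:
```python
from h import *
s=bot.sense(); im=vision.get_image('wrist'); T=wfc(im,s);I=im['image']
print('hinge',atz(im,(312.5,14),.12,T),atdepth(im,(312,14),T))
print('hole',atz(im,(309,210),.12,T),'slot',atz(im,(211.5,182),.096,T))
a=cv2.resize(I[90:225,190:340],(750,675)[:2],interpolation=cv2.INTER_CUBIC)[75:];cv2.imwrite('pics/w3z.png',a)
cv2.imwrite('pics/w3y.png',cv2.resize(I[0:60,280:360],(800,600),interpolation=cv2.INTER_CUBIC))
```

```text
hinge [0.62566092 0.25021574 0.12      ] [0.62509015 0.25031968 0.1196926 ]
hole [ 0.62216325 -0.00811824  0.12      ] slot [0.47878202 0.0337868  0.096     ]
```

View pics/w3z.png

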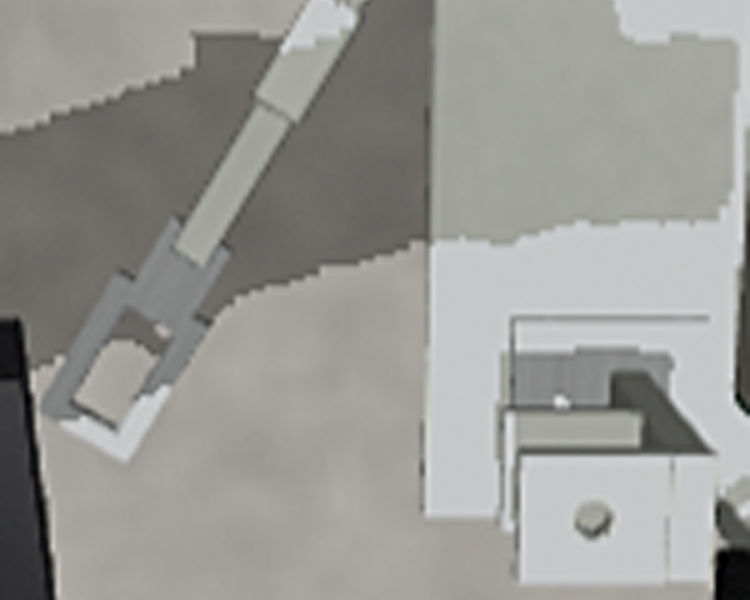

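View pics/w3y.png

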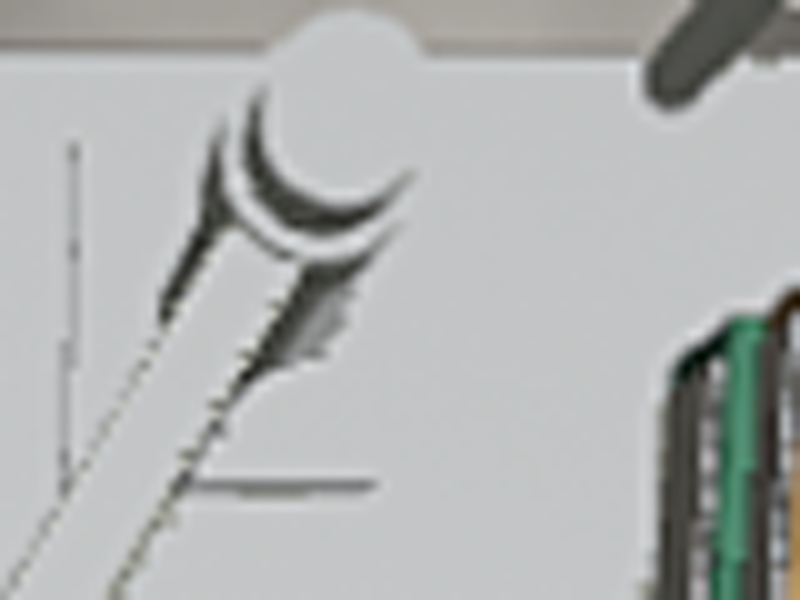

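```bash
python3 -m creep '[[-0.9,0,4,0,8,0],[-0.9,2,6.2,0,16,0],[-0.9,6,6.2,0,24,0],[-0.9,10,6.2,0,31.6,0],[-0.9,14,6.2,0,31.6,0],[-0.9,14,6.2,0,31.6,0]]' 5
python3 - <<'E'
from h import *
s=bot.sense(); im=vision.get_image('wrist'); cv2.imwrite('pics/w4.png',im['image']); T=wfc(im,s); M=rot(s['eef_rot']).as_matrix(); print(M.round(3))
u=lambda x,y,a,b:(a+(x+.5)/10-.5,b+(y+.5)/10-.5)
T3=np.load('pics/T3.npy')
H=atz(im,(314.05,10.75),.12,T3); S=atz(im,(213.8,178.2),.096,T3); print(H,S,np.linalg.norm((H-S)[:2]),'hole',atz(im,(308.2,208.2),.12,T3))
d=(S-H)[:2]/np.linalg.norm((S-H)[:2]); print(np.degrees(np.arctan2(-d[0],-d[1])),'fin',H[:2]+.15*d, s['position'])
E
```

```text
time: 5.65
position: [0.5405, 0.13, 0.1841]
eef_rot: [-0.675, 0.678, -0.208, 0.202]
contact_force: [-0.7, -0.6, -0.0]
finger_gap: 0.0501
[[ 0.831 -0.01   0.555]
 [-0.555 -0.002  0.832]
 [-0.007 -1.    -0.008]]
[0.62700596 0.25534726 0.12      ] [0.48257856 0.04025098 0.096     ] 0.2590862561698954 hole [ 0.62120794 -0.00430243  0.12      ]
33.87957051841331 fin [0.5433886 0.1308156] [0.5404992  0.12999613 0.18413694]
```

View pics/w4.png

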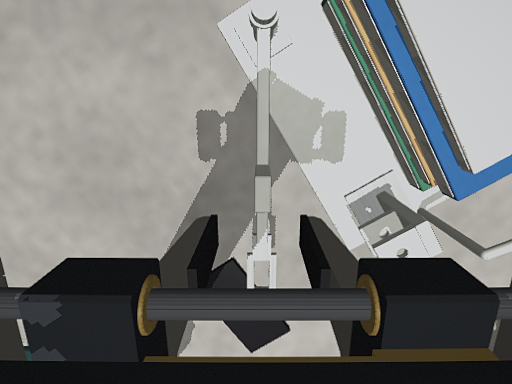

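```bash
python3 -m creep '[[0.3,3,0,0,0,0],[0.3,6.4,0,0,0,0],[0.3,6.4,0,0,0,0]]' && python3 -m creep '[[0,0,0,0,0,0],[0,0,0,0,0,0],[0,0,0,0,0,0],[0,0,0,0,0,0],[0,0,0,0,0,0]]' 1.0 8
python3 - <<'E'
from h import *
s=bot.sense(); im=vision.get_image('wrist'); cv2.imwrite('pics/w5.png',im['image']); M=rot(s['eef_rot']).as_matrix(); print(M.round(3))
# arc plan
H=np.array([.627,.2553]); p=np.array(s['position']); r=p[:2]-H; print(np.linalg.norm(r),np.degrees(np.arctan2(-r[0],-r[1])))
for a in [5,10,15,20,25,30,31.7,32.4]:
    t=np.radians(a); c=np.array([[np.cos(t),-np.sin(t)],[np.sin(t),np.cos(t)]])@r+H
    w=M.T@np.append(c-p[:2],0); print(a,(w*100).round(2),c.round(4))
E
```

```text
time: 6.0
position: [0.5455, 0.1292, 0.124]
eef_rot: [-0.676, 0.677, -0.207, 0.204]
contact_force: [0.1, -0.1, 0.3]
finger_gap: 0.0501
time: 6.5
position: [0.547, 0.1302, 0.126]
eef_rot: [0.677, -0.677, 0.205, -0.206]
contact_force: [-0.9, -0.1, -0.6]
finger_gap: 0.0122
[[ 0.832  0.001  0.555]
 [-0.555  0.     0.832]
 [ 0.001 -1.     0.001]]
0.1485125369881413 32.61240250672391
5 [1.29 0.   0.08] [0.5582 0.1237]
10 [2.57 0.   0.28] [0.5699 0.1182]
15 [3.83 0.   0.58] [0.5821 0.1137]
20 [5.06 0.01 0.99] [0.5946 0.1104]
25 [6.25 0.01 1.51] [0.6073 0.1081]
30 [7.39 0.01 2.13] [0.6202 0.1069]
31.7 [7.76 0.01 2.37] [0.6246 0.1068]
32.4 [7.91 0.01 2.47] [0.6264 0.1068]
```

View pics/w5.png

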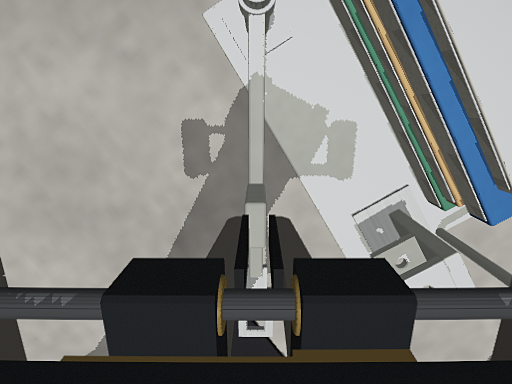

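```bash
python3 -m creep '[[1.29,0,0.08,0,-5,0],[2.57,0,0.28,0,-10,0],[3.83,0,0.58,0,-15,0],[5.06,0,1,0,-20,0],[6.25,0,1.5,0,-25,0],[7.39,0,2.13,0,-30,0],[7.39,0,2.13,0,-30,0]]'
python3 - <<'E'
from h import *
s=bot.sense(); im=vision.get_image('wrist'); cv2.imwrite('pics/w6.png',im['image']); M=rot(s['eef_rot']).as_matrix(); print(M.round(3),s['finger_gap'])
E
```

```text
time: 7.25
position: [0.621, 0.1063, 0.125]
eef_rot: [0.707, -0.707, 0.023, -0.024]
contact_force: [0.2, -0.1, -0.1]
finger_gap: 0.0098
[[ 0.998  0.     0.066]
 [-0.066  0.001  0.998]
 [ 0.    -1.     0.001]] 0.009818625759397067
```

View pics/w6.png

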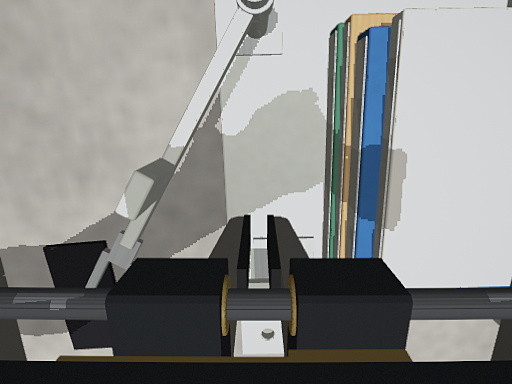

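Run:
```python
from h import *
a=vision.get_image('scene')['image'];b=vision.get_image('side')['image']
o=np.hstack([cv2.resize(a[110:260,200:360],(400,375),interpolation=2),cv2.resize(b[130:280,150:310],(400,375),interpolation=2)])
cv2.imwrite('pics/s7.png',o)
```

```text
(no output)
```

View pics/s7.png

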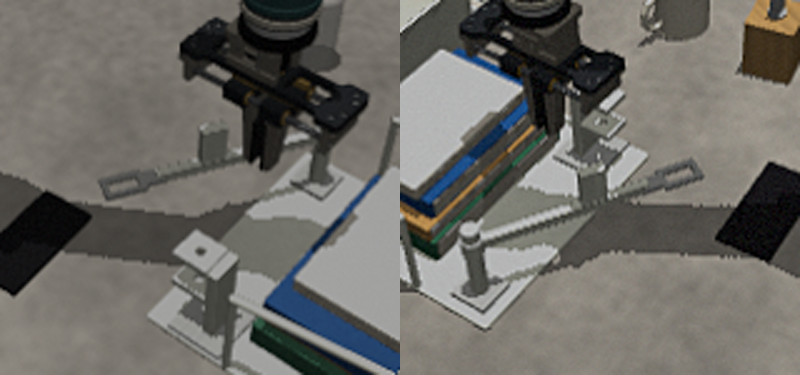

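Run:
```python
from h import *
s=bot.sense();p=np.array(s['position']);print(p,s['finger_gap'])
ims={n:vision.get_image(n) for n in ['scene','side']}
for n,im in ims.items():
    T=wfc(im); 
    for z in [p[2],.15,.18]: print(n,z,proj(im,[p[0],p[1],z],T).round(1))
    for nm,q in [('H',(.627,.2553,.12)),('fin',(.5434,.1308,.13)),('fintop',(.5434,.1308,.152)),('slot',(.4826,.0403,.096)),('hole',(.6212,-.0055,.12))]: print(nm,proj(im,q,T).round(1))
    cv2.imwrite(f'pics/{n}8.png',cv2.resize(im['image'][110:230,220:380] if n=='scene' else im['image'][130:250,150:310],(800,600),interpolation=2))
```

```text
[0.61907363 0.10701931 0.12507159] 0.010107667215303253
scene 0.1250715940716594 [302.  182.8]
scene 0.15 [302.8 176.6]
scene 0.18 [303.8 168.8]
H [330.4 156.2]
fin [284.3 165.4]
fintop [284.7 159.8]
slot [248.7 182.6]
hole [279.6 209.7]
side 0.1250715940716594 [210.  189.1]
side 0.15 [209.4 183.1]
side 0.18 [208.6 175.7]
H [177.7 221.6]
fin [226.8 202.6]
fintop [226.4 197.3]
slot [261.1 199. ]
hole [230.2 167.8]
```

View pics/scene8.png

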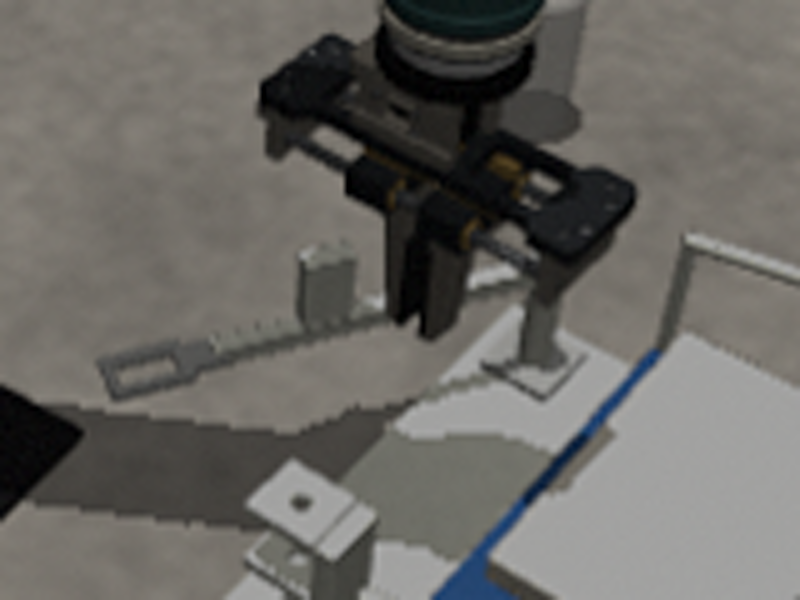

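View pics/side8.png

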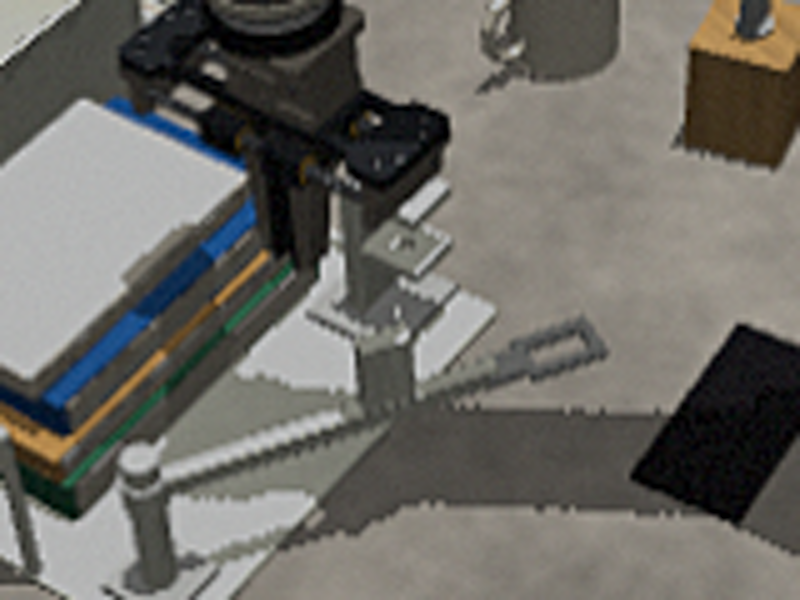

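Run:
```python
from h import *
im=vision.get_image('wrist'); T=np.array(im['T_tool_cam'])
print('TCP proj',proj(im,[0,0,0],T),proj(im,[0,-.019,0],T),proj(im,[0.01,-.019,0.01],T))
D=im['depth']
for r in range(205,300,6):
    print(r,[ (c,atdepth(im,(c,r),T)[1:].round(3).tolist() if D[r,c]>0 else 0, ) for c in (238,245,258,272,280)])
```

```text
TCP proj [258.76924009 210.58202095] [258.82309437 220.18978699] [274.11366511 205.87745903]
205 [(238, [0.119, -0.036]), (245, [0.118, -0.035]), (258, [0.118, -0.035]), (272, [0.119, -0.035]), (280, [0.119, -0.035])]
211 [(238, [0.119, -0.043]), (245, [0.12, -0.043]), (258, [0.118, -0.042]), (272, [0.118, -0.043]), (280, [0.118, -0.042])]
217 [(238, [-0.037, 0.009]), (245, [-0.041, 0.011]), (258, [0.118, -0.05]), (272, [-0.04, 0.01]), (280, [-0.037, 0.009])]
223 [(238, [-0.047, 0.009]), (245, [-0.049, 0.01]), (258, [0.118, -0.057]), (272, [-0.049, 0.01]), (280, [-0.047, 0.009])]
229 [(238, [-0.057, 0.01]), (245, [-0.057, 0.01]), (258, [0.118, -0.065]), (272, [-0.058, 0.01]), (280, [-0.057, 0.01])]
235 [(238, [-0.064, 0.009]), (245, [-0.065, 0.01]), (258, [0.118, -0.072]), (272, [-0.066, 0.01]), (280, [-0.064, 0.01])]
241 [(238, [-0.072, 0.01]), (245, [-0.073, 0.01]), (258, [0.114, -0.078]), (272, [-0.072, 0.01]), (280, [-0.073, 0.01])]
247 [(238, [-0.079, 0.01]), (245, [-0.078, 0.01]), (258, [0.113, -0.085]), (272, [-0.079, 0.01]), (280, [-0.079, 0.01])]
253 [(238, [-0.086, 0.011]),
[... 259 characters left out ...]
1]), (258, [0.114, -0.109]), (272, [-0.094, 0.009]), (280, [-0.095, 0.01])]
271 [(238, [-0.097, 0.009]), (245, [-0.097, 0.009]), (258, [0.113, -0.116]), (272, [-0.097, 0.009]), (280, [-0.097, 0.009])]
277 [(238, [-0.098, 0.006]), (245, [-0.097, 0.006]), (258, [0.114, -0.125]), (272, [-0.097, 0.006]), (280, [-0.097, 0.006])]
283 [(238, [-0.098, 0.003]), (245, [-0.098, 0.003]), (258, [0.052, -0.093]), (272, [-0.097, 0.003]), (280, [-0.097, 0.003])]
289 [(238, [-0.136, 0.026]), (245, [-0.136, 0.026]), (258, [-0.135, 0.026]), (272, [-0.135, 0.026]), (280, [-0.136, 0.027])]
295 [(238, [-0.138, 0.026]), (245, [-0.138, 0.026]), (258, [-0.138, 0.026]), (272, [-0.138, 0.026]), (280, [-0.138, 0.026])]
```

Run:
```python
from h import *
im=vision.get_image('wrist'); T=np.array(im['T_tool_cam']); D=im['depth']
for c in (245,272,280,230):
  print(c,[(r,atdepth(im,(c,r),T).round(3).tolist()) for r in range(211,219)])
for y in (0,-.01,-.02,-.03,-.04): print(y,proj(im,[.012,y,.01],T).round(1),proj(im,[.012,y,0.0],T).round(1))
I=im['image'];cv2.imwrite('pics/w9z.png',cv2.resize(I[195:255,215:305],(900,600)[:2],interpolation=2)[:, :800])
```

```text
245 [(211, [-0.016, 0.119, -0.043]), (212, [-0.016, 0.119, -0.044]), (213, [-0.016, 0.118, -0.045]), (214, [-0.008, -0.036, 0.01]), (215, [-0.008, -0.036, 0.01]), (216, [-0.008, -0.037, 0.01]), (217, [-0.008, -0.039, 0.01]), (218, [-0.008, -0.041, 0.01])]
272 [(211, [0.015, 0.119, -0.043]), (212, [0.015, 0.118, -0.044]), (213, [0.015, 0.119, -0.045]), (214, [0.008, -0.035, 0.01]), (215, [0.008, -0.035, 0.01]), (216, [0.008, -0.038, 0.01]), (217, [0.008, -0.04, 0.01]), (218, [0.008, -0.042, 0.01])]
280 [(211, [0.024, 0.117, -0.042]), (212, [0.025, 0.118, -0.044]), (213, [0.025, 0.119, -0.045]), (214, [0.025, 0.119, -0.047]), (215, [0.025, 0.119, -0.047]), (216, [0.013, -0.034, 0.009]), (217, [0.013, -0.037, 0.009]), (218, [0.012, -0.039, 0.009])]
230 [(211, [-0.033, 0.12, -0.043]), (212, [-0.033, 0.119, -0.044]), (213, [-0.033, 0.119, -0.045]), (214, [-0.033, 0.119, -0.046]), (215, [-0.033, 0.118, -0.047]), (216, [-0.033, 0.118, -0.049]), (217, [-0.033, 0.118, -0.05]), (218, [-0.017, -0.039, 0.009])]
0 [275.5 197.4] [275.3 210.6]
-0.01 [276.4 201.7] [276.1 215.4]
-0.02 [277.3 206.4] [277.  220.7]
-0.03 [278.3 211.6] [278.  226.6]
-0.04 [279.4 217.3] [279.  233.1]
```

View pics/w9z.png

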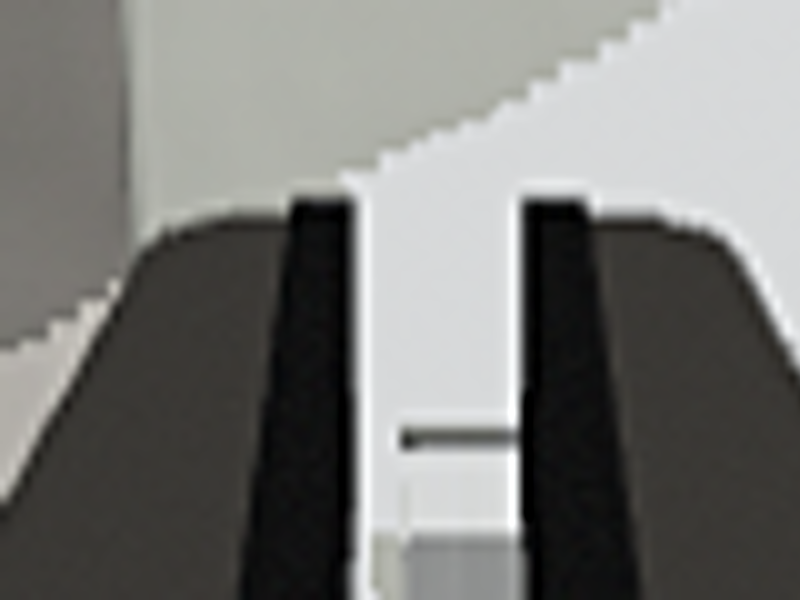

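```bash
python3 -m creep '[[0,-4,0,0,0,0],[-3,-6,0.6,0,8,0],[-6,-6,1.2,0,16,0],[-7.7,-6,1.9,0,24,0],[-7.7,-4,1.9,0,30,0],[-7.7,0,1.9,0,30,0],[-7.7,1.5,1.9,0,30,0],[-7.7,1.5,1.9,0,30,0]]' 5
python3 - <<'E'
from h import *
s=bot.sense(); im=vision.get_image('wrist'); cv2.imwrite('pics/w10.png',im['image']); print(s['position'])
a=vision.get_image('scene')['image'];b=vision.get_image('side')['image']
cv2.imwrite('pics/s10.png',np.hstack([cv2.resize(a[110:230,200:330],(400,370),interpolation=2),cv2.resize(b[130:250,170:300],(400,370),interpolation=2)]))
E
```

```text
time: 8.4
position: [0.5423, 0.1304, 0.1083]
eef_rot: [-0.676, 0.678, -0.206, 0.203]
contact_force: [-0.0, 0.2, 0.4]
finger_gap: 0.0499
[0.54234105 0.13036057 0.10832532]
```

View pics/w10.png

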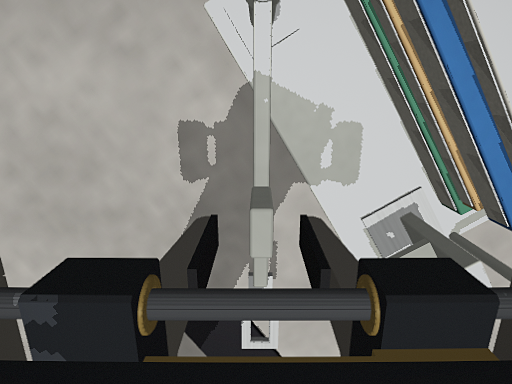

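View pics/s10.png

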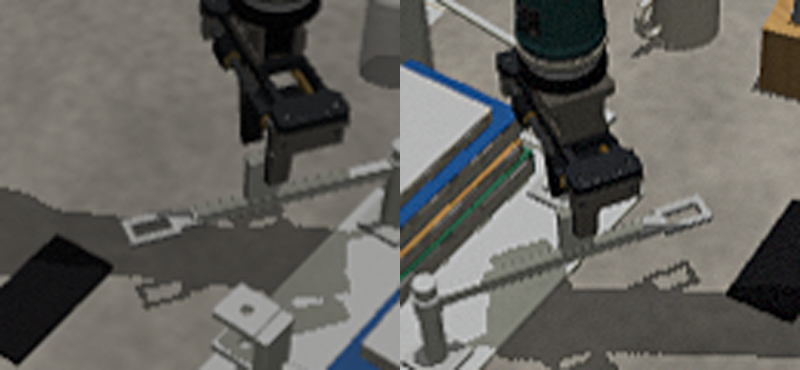

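```bash
python3 -m creep '[[0.1,0.8,0,0,0,0],[0.1,1.6,0,0,0,0],[0.1,2.3,0,0,0,0],[0.1,2.3,0,0,0,0]]' && python3 -m creep '[[0,0,0,0,0,0],[0,0,0,0,0,0],[0,0,0,0,0,0],[0,0,0,0,0,0],[0,0,0,0,0,0],[0,0,0,0,0,0]]' 0.8 10
python3 - <<'E'
from h import *
s=bot.sense(); print(s['position'],s['finger_gap'],s['contact_force'])
M=rot(s['eef_rot']).as_matrix()
H=np.array([.627,.2553]); p=np.array(s['position']); r=p[:2]-H; print(np.linalg.norm(r),np.degrees(np.arctan2(-r[0],-r[1])), np.degrees(np.arctan2(M[1,0],M[0,0])))
for a in [5,10,15,20,25,30,31.7,33]:
    t=np.radians(a); c=np.array([[np.cos(t),-np.sin(t)],[np.sin(t),np.cos(t)]])@r+H
    w=M.T@np.append(c-p[:2],0); print(a,(w*100).round(2),c.round(4))
E
```

```text
time: 8.95
position: [0.5442, 0.1299, 0.0861]
eef_rot: [-0.676, 0.677, -0.206, 0.204]
contact_force: [-0.1, -0.5, 0.8]
finger_gap: 0.0502
time: 9.55
position: [0.545, 0.1303, 0.0874]
eef_rot: [0.677, -0.677, 0.205, -0.205]
contact_force: [-0.5, 0.2, 1.4]
finger_gap: 0.0141
[0.54503761 0.13033517 0.08742265] 0.014137522926890416 [-0.51624441  0.21789573  1.36521817]
0.14944578414935905 33.260212001143586 -33.72747796789143
5 [ 1.3  -0.    0.07] [0.5562 0.1237]
10 [ 2.59 -0.    0.25] [0.568 0.118]
15 [ 3.86 -0.    0.54] [0.5802 0.1134]
20 [ 5.1  -0.    0.94] [0.5927 0.1098]
25 [ 6.3  -0.    1.45] [0.6055 0.1074]
30 [ 7.46 -0.    2.06] [0.6185 0.1061]
31.7 [ 7.83 -0.    2.29] [0.6229 0.1059]
33 [ 8.12 -0.    2.48] [0.6263 0.1059]
```

Gap 14.1 mm: the fin is held. Swing.

```bash
python3 -m creep '[[1.3,0,0.07,0,-5,0],[2.59,0,0.25,0,-10,0],[3.86,0,0.54,0,-15,0],[5.1,0,0.94,0,-20,0],[6.3,0,1.45,0,-25,0],[7.46,0,2.06,0,-30,0],[7.46,0,2.06,0,-30,0],[7.46,0,2.06,0,-30,0]]'
python3 - <<'E'
from h import *
s=bot.sense(); im=vision.get_image('wrist'); cv2.imwrite('pics/w11.png',im['image']); print(s['position'],s['finger_gap'],s['contact_force'],s['torque']);M=rot(s['eef_rot']).as_matrix();print(np.degrees(np.arctan2(M[1,0],M[0,0])))
a=vision.get_image('scene')['image'];b=vision.get_image('side')['image']
cv2.imwrite('pics/s11.png',np.hstack([cv2.resize(a[140:260,230:360],(400,370),interpolation=2),cv2.resize(b[130:250,150:280],(400,370),interpolation=2)]))
E
```

```text
time: 10.35
position: [0.619, 0.1053, 0.0875]
eef_rot: [-0.706, 0.707, -0.023, 0.024]
contact_force: [0.5, -2.2, 2.2]
finger_gap: 0.0137
[0.61900409 0.10529002 0.08745378] 0.013688061610628435 [ 0.45073616 -2.2122376   2.16064992] [-0.44639645 -0.22429635  0.14839546]
-3.845432452132357
```

View pics/w11.png

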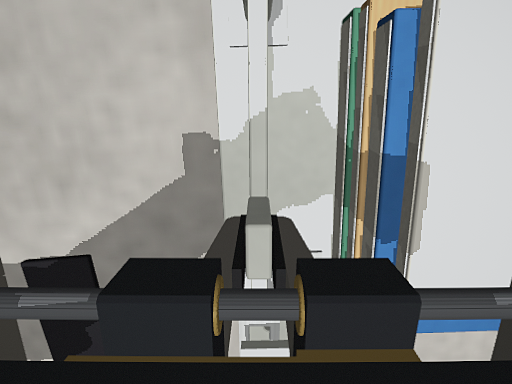

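View pics/s11.png

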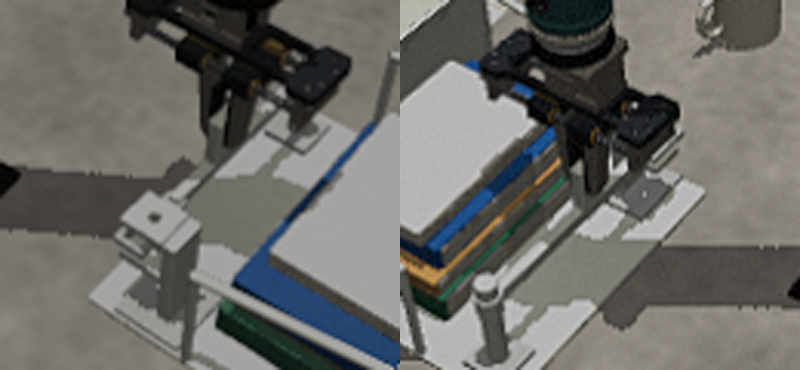

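```bash
python3 -m creep '[[0.25,0,0.01,0,-1,0],[0.5,0,0.03,0,-2,0],[0.68,0,0.05,0,-2.6,0],[0.68,0,0.05,0,-2.6,0]]'
python3 - <<'E'
from h import *
s=bot.sense(); print(s['position'],s['finger_gap'],s['contact_force'],s['torque']);M=rot(s['eef_rot']).as_matrix();print(np.degrees(np.arctan2(M[1,0],M[0,0])))
E
```

```text
time: 10.9
position: [0.6238, 0.1051, 0.0874]
eef_rot: [-0.706, 0.708, -0.008, 0.006]
contact_force: [-6.2, -5.2, 8.5]
finger_gap: 0.0143
[0.62377679 0.10510766 0.08736417] 0.01429916725793689 [-6.18685226 -5.22653856  8.52442781] [-1.11852441  1.19312569 -0.08616843]
-1.1182885266472407
```

```bash
python3 -m creep '[[0,0,0,0,0,0],[0,0,0,0,0,0],[0,0,0,0,0,0],[0,-2,0,0,0,0],[0,-6,0,0,0,0],[0,-11,0,0,0,0],[0,-16,0,0,0,0],[0,-20,-3,0,0,0]]' 5 && python3 -m creep '[[0,0,-4,0,0,0],[0,0,-8,0,0,0],[0,0,-12,0,0,0],[0,0,-13,0,0,0],[0,0,-13,0,0,0]]'
python3 - <<'E'
from h import *
s=bot.sense(); im=vision.get_image('wrist'); cv2.imwrite('pics/w12.png',im['image']); T=wfc(im,s); np.save('pics/T12.npy',T); print(s['position'])
cv2.imwrite('pics/w12z.png',cv2.resize(im['image'][60:180,200:360],(800,600),interpolation=2))
b=vision.get_image('side')['image']
cv2.imwrite('pics/s12.png',cv2.resize(b[140:230,170:290],(800,600),interpolation=2))
E
```

```text
time: 11.7
position: [0.6246, 0.0818, 0.2906]
eef_rot: [0.709, -0.706, 0.003, -0.005]
contact_force: [0.9, -0.1, 0.9]
finger_gap: 0.0497
time: 12.2
position: [0.6222, -0.0559, 0.2868]
eef_rot: [-0.707, 0.707, -0.008, 0.008]
contact_force: [0.4, 0.2, 0.2]
finger_gap: 0.0498
[ 0.62223141 -0.05591659  0.28682303]
```

View pics/w12z.png

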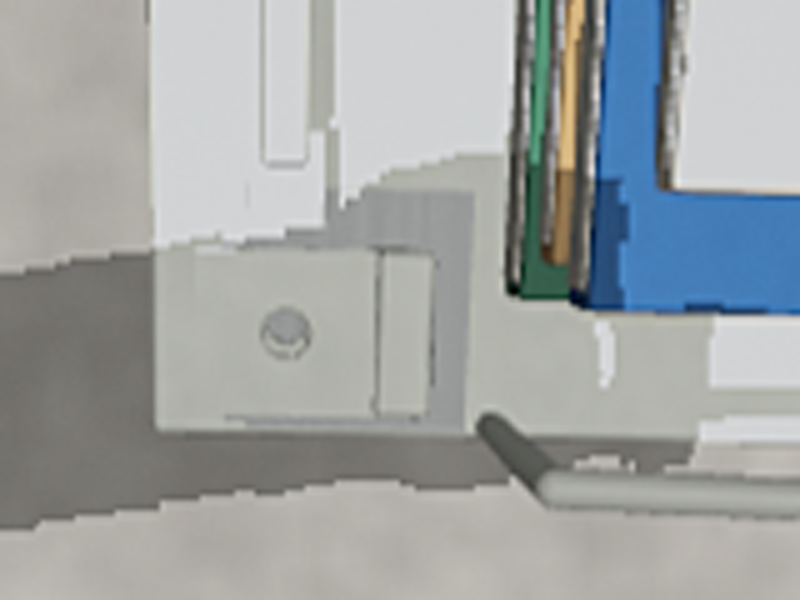

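View pics/s12.png

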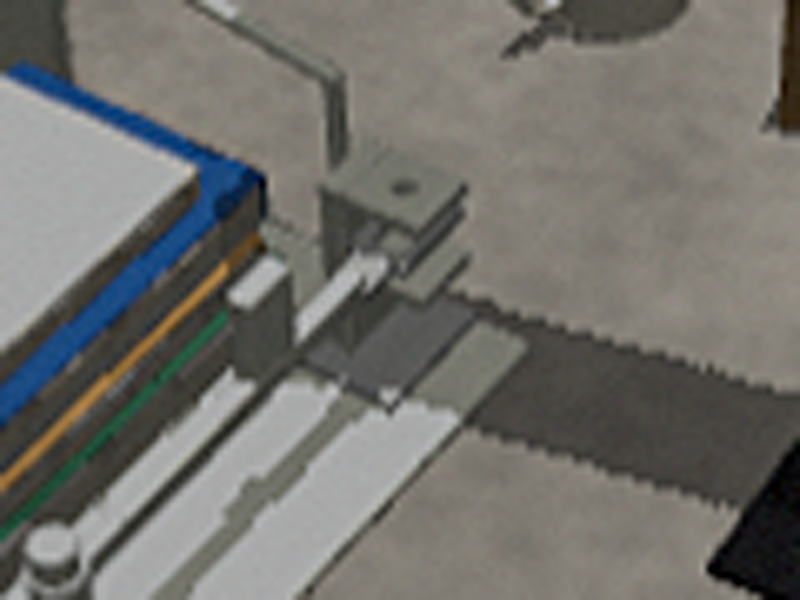

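```bash
python3 -m creep '[[-1.8,0,-4.5,0,-2,0],[-3.6,0,-9,0,-4,0],[-5.4,0,-13.5,0,-7.8,0],[-7.2,0,-18,0,-7.8,0],[-9,1,-22,0,-7.8,0],[-9.4,5,-23.8,0,-7.8,0],[-9.4,8.7,-23.8,0,-7.8,0],[-9.4,8.7,-23.8,0,-7.8,0]]' 5 && python3 -m creep '[[0,0,0,0,0,0],[0,0,0,0,0,0]]'
python3 - <<'E'
from h import *
s=bot.sense(); im=vision.get_image('wrist'); cv2.imwrite('pics/w13.png',im['image']); T=wfc(im,s); np.save('pics/T13.npy',T); print(s['position'])
T12=np.load('pics/T12.npy'); print('hole',atz(im,(257,126.2),.12,T12))
M=rot(s['eef_rot']).as_matrix();print(np.degrees(np.arctan2(M[1,0],M[0,0])))
cv2.imwrite('pics/w13z.png',cv2.resize(im['image'][150:270,176:336],(800,600),interpolation=2))
E
```

```text
time: 13.1
position: [0.5211, -0.2871, 0.1956]
eef_rot: [0.708, -0.704, -0.039, 0.045]
contact_force: [-1.3, 0.2, -0.4]
finger_gap: 0.0499
time: 13.3
position: [0.5259, -0.2886, 0.2027]
eef_rot: [-0.705, 0.706, 0.043, -0.041]
contact_force: [0.3, 0.4, -0.6]
finger_gap: 0.05
[ 0.52593347 -0.28862594  0.20265214]
hole [ 0.62144051 -0.0060735   0.12      ]
6.854176579949456
```

View pics/w13z.png

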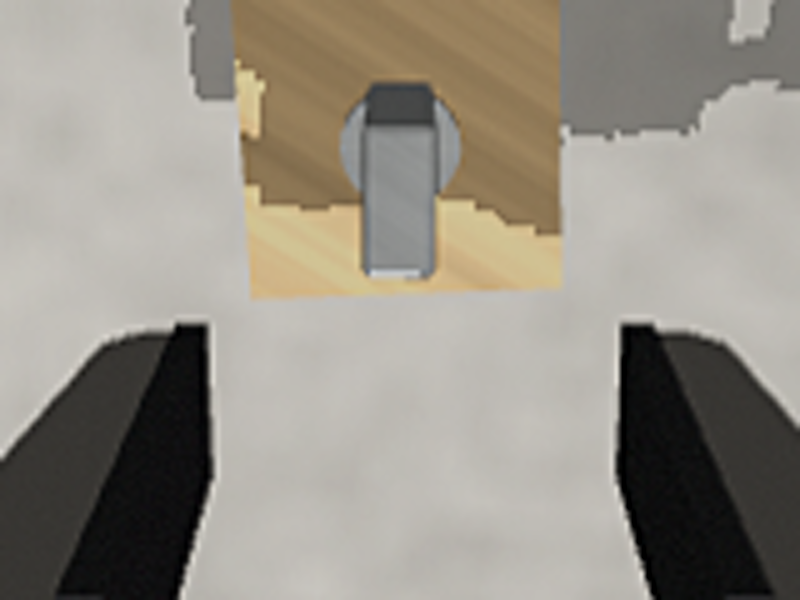

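Run:
```python
from h import *
s=bot.sense(); im=vision.get_image('wrist'); T=wfc(im,s)
P=atz(im,(255.6,189.6),.14,T); M=rot(s['eef_rot']).as_matrix(); print(P,atdepth(im,(256,190),T),M.T@(P-s['position']),s['position'])
Fl=atz(im,(176+40.1*2-.4,150+29-.4),.095,T);print(Fl)
```

```text
[ 0.52336786 -0.29104314  0.14      ] [ 0.52379275 -0.29148528  0.13963287] [-0.00283942  0.06272513 -0.00159459] [ 0.52577235 -0.28902706  0.20273118]
[ 0.52340503 -0.29136773  0.095     ]
```

```bash
python3 -m creep '[[-0.25,3,-0.2,0,0,0],[-0.25,6,-0.2,0,0,0],[-0.25,8.5,-0.2,0,0,0],[-0.25,10.5,-0.2,0,0,0],[-0.25,12,-0.2,0,0,0],[-0.25,13,-0.2,0,0,0],[-0.25,13,-0.2,0,0,0]]'
python3 - <<'E'
from h import *
s=bot.sense(); print(s['position'],s['contact_force']);im=vision.get_image('wrist');cv2.imwrite('pics/w14.png',im['image'])
a=vision.get_image('scene')['image'];b=vision.get_image('side')['image']
cv2.imwrite('pics/s14.png',np.hstack([cv2.resize(a[210:320,120:240],(400,370),interpolation=2),cv2.resize(b[70:180,240:360],(400,370),interpolation=2)]))
E
```

```text
time: 14.1
position: [0.5211, -0.2921, 0.0697]
eef_rot: [0.706, -0.706, -0.041, 0.042]
contact_force: [0.4, -0.5, -0.2]
finger_gap: 0.0499
[ 0.52111289 -0.2921016   0.06971094] [ 0.37668725 -0.54146517 -0.16745499]
```

View pics/s14.png

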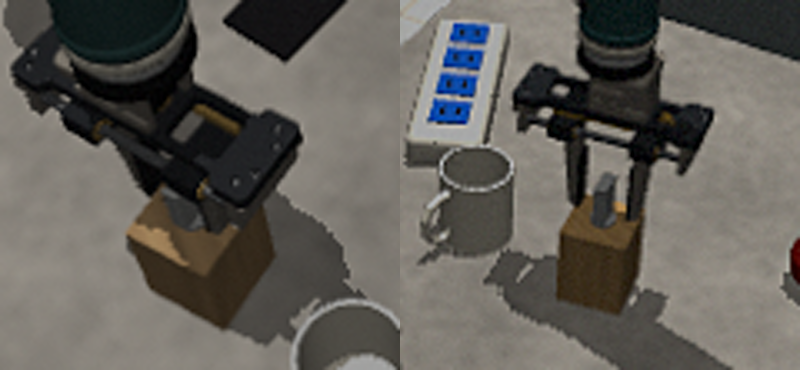

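View pics/w14.png

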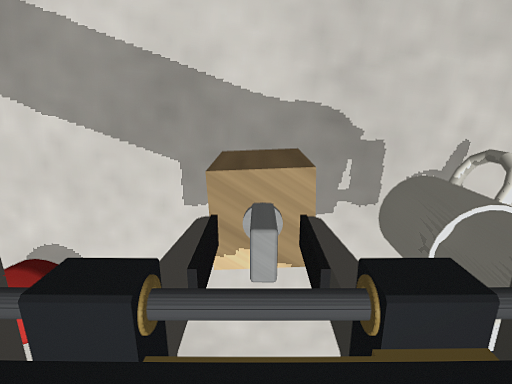

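```bash
python3 -m creep '[[0.2,0,0,0,0,0],[0.2,0,0,0,0,0],[0.2,0,0,0,0,0],[0.2,0,0,0,0,0],[0.2,0,0,0,0,0],[0.2,0,0,0,0,0],[0.2,0,0,0,0,0]]' 0.9 35 && python3 -m creep '[[0,-1,0,0,0,0],[0,-2,0,0,0,0],[0,-2,0,0,0,0]]'
python3 - <<'E'
from h import *
s=bot.sense(); print(s['position'],s['contact_force'],s['torque']);im=vision.get_image('wrist');cv2.imwrite('pics/w15.png',im['image'])
b=vision.get_image('side')['image']
cv2.imwrite('pics/s15.png',cv2.resize(b[70:190,230:390],(800,600),interpolation=2))
E
```

```text
time: 14.95
position: [0.5234, -0.2921, 0.0704]
eef_rot: [-0.706, 0.706, 0.041, -0.041]
contact_force: [0.2, 0.2, 1.0]
finger_gap: 0.0141
time: 15.25
position: [0.5246, -0.2926, 0.0923]
eef_rot: [-0.705, 0.707, 0.042, -0.04]
contact_force: [0.2, 0.5, -1.1]
finger_gap: 0.0141
[ 0.52458497 -0.29260014  0.09225599] [ 0.23304549  0.54001039 -1.05042767] [-0.08598377 -0.09662931 -0.00146049]
```

View pics/s15.png

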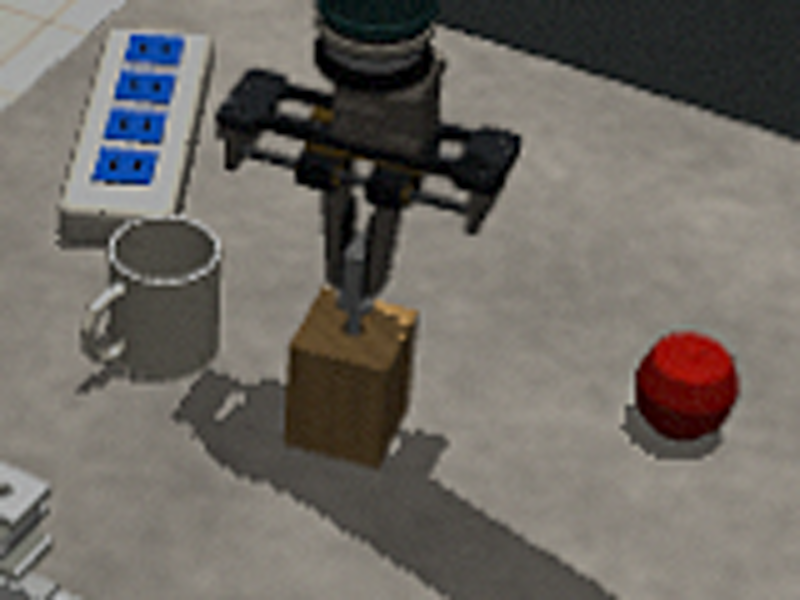

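View pics/w15.png

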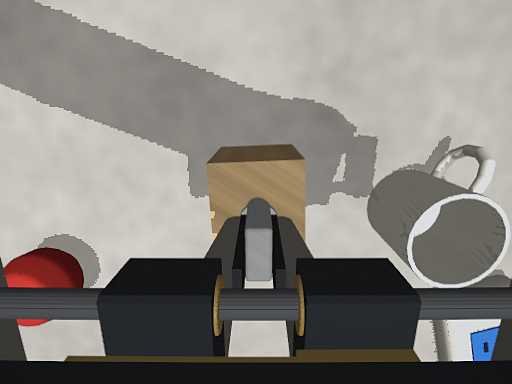

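```bash
python3 -m creep '[[0,-4.5,0,0,0,0],[0,-9,0,0,0,0],[1.5,-12.5,3,0,0,0],[3.5,-12.5,7.2,0,0,0],[5.6,-12.5,11.6,0,0,0],[7.6,-12.5,16,0,0,0],[9.6,-12.5,20,0,0,0],[11.5,-12.5,24,0,0,0]]' && python3 -m creep '[[1,0,2,0,0,0],[1.5,0,3.1,0,0,0],[1.5,0,3.1,0,0,0],[1.5,0,3.1,0,0,0]]'
python3 - <<'E'
from h import *
s=bot.sense(); print(s['position'],s['contact_force'],s['finger_gap']);im=vision.get_image('wrist');cv2.imwrite('pics/w16.png',im['image'])
M=rot(s['eef_rot']).as_matrix();print(M.round(4))
a=vision.get_image('scene');b=vision.get_image('side')
for n,q in [('scene',a),('side',b)]:
    T=wfc(q)
    print(n,[(k['pixel'],k['confidence']) for k in vision.spot_point('pin_tip',q)],[(k['pixel'],k['confidence']) for k in vision.spot_point('pin',q)])
cv2.imwrite('pics/s16.png',np.hstack([cv2.resize(a['image'][130:250,220:340],(400,400),interpolation=2),cv2.resize(b['image'][90:210,170:290],(400,400),interpolation=2)]))
E
```

```text
time: 16.15
position: [0.6098, -0.0387, 0.2151]
eef_rot: [-0.706, 0.706, 0.041, -0.041]
contact_force: [-0.1, -0.3, -0.7]
finger_gap: 0.0137
time: 16.55
position: [0.6206, -0.0097, 0.2148]
eef_rot: [-0.706, 0.706, 0.04, -0.041]
contact_force: [-0.0, -0.6, -1.2]
finger_gap: 0.0136
[ 0.62058205 -0.00972401  0.21483913] [-0.03106325 -0.6103235  -1.21791348] 0.013555025922864413
[[ 9.934e-01 -9.000e-04 -1.146e-01]
 [ 1.146e-01 -1.300e-03  9.934e-01]
 [-1.100e-03 -1.000e+00 -1.200e-03]]
scene [] [([286.1, 181.4], 0.49)]
side [([235.3, 158.3], 0.52)] [([229.8, 137.7], 0.66)]
```

View pics/s16.png

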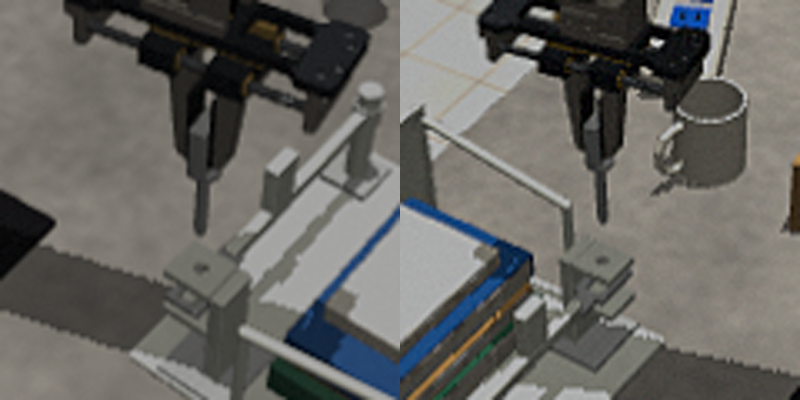

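View pics/w16.png

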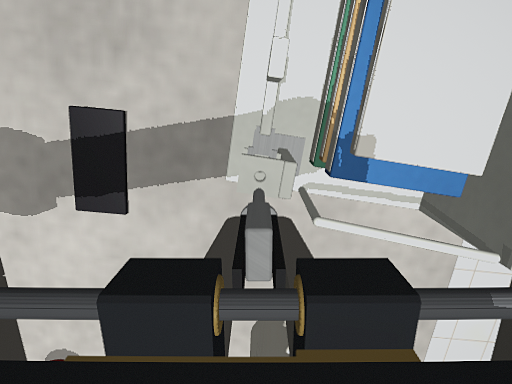

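Run:
```python
from h import *
im=vision.get_image('wrist');s=bot.sense();T=wfc(im,s);Tc=np.array(im['T_tool_cam']); print(s['position'])
for zp in (-.004,0,.004):print(zp,proj(im,[0,.0505,zp],Tc),proj(im,[0,-.0195,zp],Tc), 'top',proj(im,[0,-.0695,zp+.0],Tc), proj(im,[0,-.0695,zp+.015],Tc),proj(im,[0,-.0695,zp-.015],Tc))
cv2.imwrite('pics/w16z.png',cv2.resize(im['image'][160:220,220:300],(800,600),interpolation=2))
cv2.imwrite('pics/w16y.png',cv2.resize(im['image'][190:310,180:340],(800,600),interpolation=2))
M=rot(s['eef_rot']).as_matrix()
print('hole tool',M.T@(atz(im,(260,176),.12,T)-s['position']),atz(im,(260,176),.12,T))
p=np.array(s['position'])
for n in ['scene','side']:
    q=vision.get_image(n);Tq=wfc(q); print(n,proj(q,p-[0,0,.0505],Tq),proj(q,p+[0,0,.0195],Tq))
    cv2.imwrite(f'pics/{n}16.png',cv2.resize(q['image'][160:220,250:310] if n=='scene' else q['image'][120:180,200:260],(600,600),interpolation=2))
```

```text
[ 0.62086643 -0.00853646  0.21532414]
-0.004 [258.67586172 195.87109194] [258.86002808 226.17725872] top [259.09245856 264.44408427] [259.12370461 237.01847753] [259.06265076 290.43173105]
0 [258.67877509 191.55437463] [258.86493296 220.54686428] top [259.100647   257.27514316] [259.13228979 229.44971356] [259.07046324 283.63696807]
0.004 [258.68170934 187.20373694] [258.86988461 214.85601819] top [259.10893918 250.0021569 ] [259.14098432 221.76979307] [259.07837398 276.74484039]
hole tool [0.00143637 0.09532322 0.00387438] [ 0.6218495  -0.00454502  0.12      ]
scene [279.56177235 199.26380501] [280.77808266 180.22071786]
side [230.2926854  156.42944232] [229.3467221  138.63733802]
```

View pics/w16z.png

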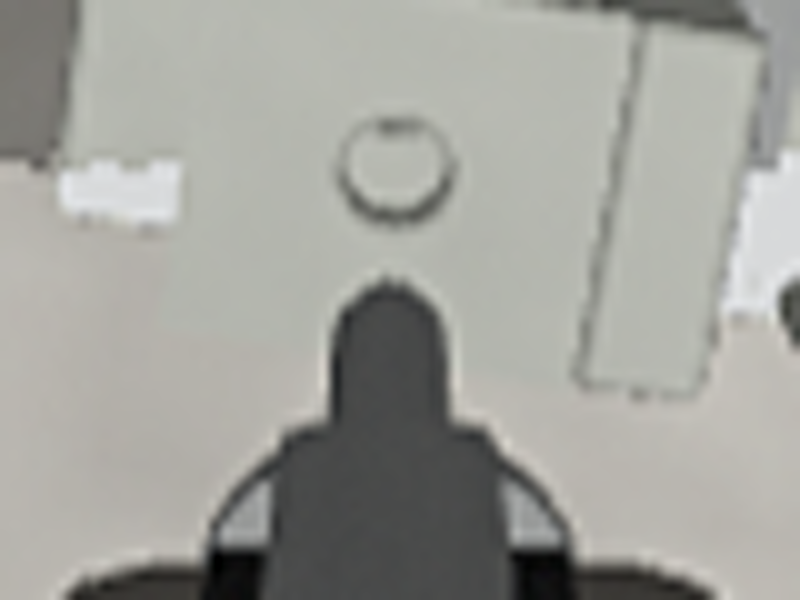

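View pics/w16y.png

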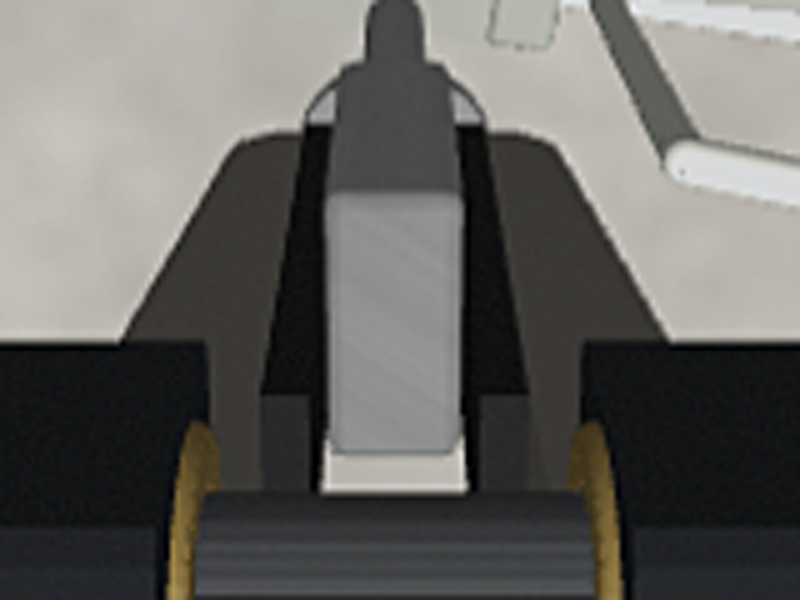

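View pics/scene16.png

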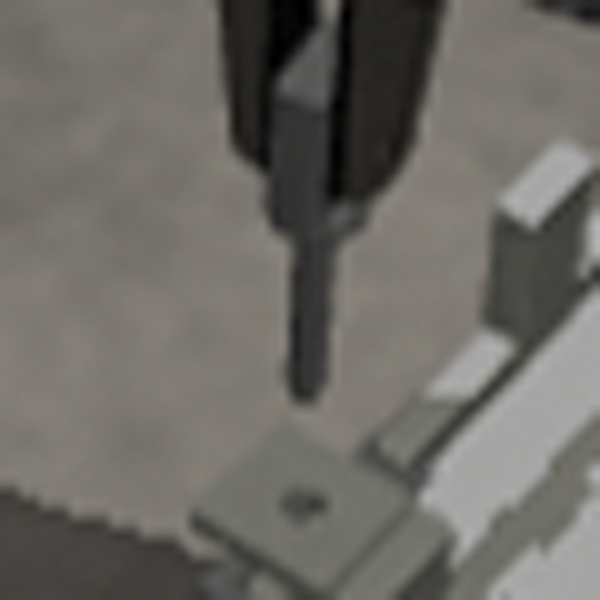

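View pics/side16.png

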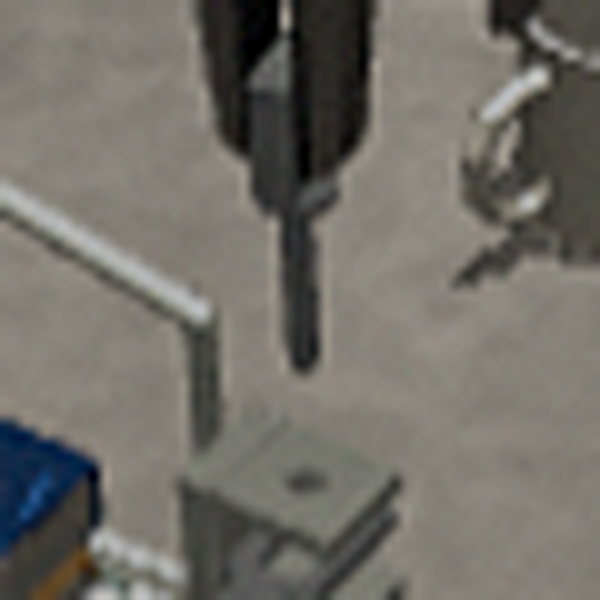

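Run:
```python
from h import *
from scipy.optimize import least_squares
im=vision.get_image('wrist');s=bot.sense();T=wfc(im,s);Tc=np.array(im['T_tool_cam']); p=np.array(s['position']);print(p)
M=rot(s['eef_rot']).as_matrix()
h=atz(im,(259.1,176.5),.12,T);print('wrist hole',h,'tool rel',(M.T@(h-p)))
C={n:vision.get_image(n) for n in ['scene','side']}
def tri(px):
    f=lambda X:np.concatenate([proj(C[n],X,wfc(C[n]))-px[n] for n in px]); r=least_squares(f,[.62,0,.13]);return r.x,r.fun.round(2)
a,ra=tri({'scene':(280.5,199.5),'side':(230.2,156.6)});b,rb=tri({'scene':(280.4,210.3),'side':(230.4,167.8)})
print('nose',a,ra,'hole',b,rb); d=b-a; print('diff',d,'tool',M.T@d)
```

```text
[ 0.62091532 -0.00801555  0.21531937]
wrist hole [ 0.62103716 -0.00464242  0.12      ] tool rel [0.00051044 0.09531899 0.00334728]
nose [ 0.62219649 -0.00774291  0.16411274] [-0.34 -0.01 -0.41  0.01] hole [ 0.62268169 -0.00582025  0.11892045] [-0.41 -0.01 -0.48  0.01]
diff [ 0.00048521  0.00192266 -0.04519229] tool [0.00070409 0.04519209 0.00185861]
```

```bash
python3 -m creep '[[0.06,1.5,0.23,0,0,0],[0.06,2.8,0.23,0,0,0],[0.06,3.7,0.23,0,0,0],[0.06,3.7,0.23,0,0,0],[0.06,3.7,0.23,0,0,0]]'
python3 - <<'E'
from h import *
im=vision.get_image('wrist');s=bot.sense();print(s['position'],s['contact_force'])
o=[]
for n,c in [('wrist',(259,180)),('scene',(280,207)),('side',(230,164))]:
    q=vision.get_image(n)['image'];x,y=c;o.append(cv2.resize(q[y-22:y+22,x-15:x+15],(264,387),interpolation=2))
cv2.imwrite('pics/m17.png',np.hstack(o))
E
```

```text
time: 17.7
position: [0.6212, -0.0054, 0.1778]
eef_rot: [0.706, -0.706, -0.041, 0.041]
contact_force: [0.1, 0.3, -0.6]
finger_gap: 0.0138
[ 0.62147932 -0.00540147  0.17835068] [-0.03838743 -0.53001506 -0.4789226 ]
```

View pics/m17.png

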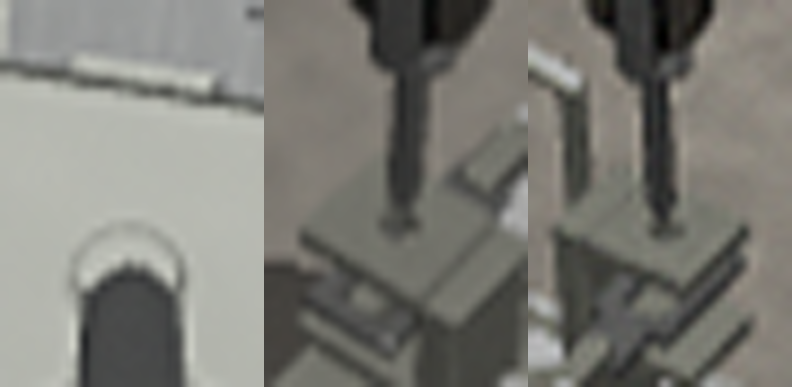

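```bash
python3 -m creep '[[0,0.3,0,0,0,0],[0,0.6,0,0,0,0],[0,0.8,0,0,0,0],[0,0.8,0,0,0,0]]'; python3 -m creep '[[0,0.2,0,0,0,0],[0,0.4,0,0,0,0],[0,0.4,0,0,0,0]]'
```

```text
time: 18.3
position: [0.621, -0.0055, 0.1698]
eef_rot: [0.706, -0.706, -0.041, 0.041]
contact_force: [1.1, 0.7, -1.9]
finger_gap: 0.0139
time: 18.6
position: [0.6211, -0.0055, 0.1659]
eef_rot: [0.706, -0.706, -0.041, 0.041]
contact_force: [-0.3, -0.1, -2.0]
finger_gap: 0.0139
```

```bash
for i in 1; do python3 -m creep '[[0,0.2,0,0,0,0],[0,0.4,0,0,0,0],[0,0.5,0,0,0,0],[0,0.5,0,0,0,0]]'; done
python3 - <<'E'
from h import *
s=bot.sense();print(s['contact_force'],s['torque'])
o=[]
for n,c in [('wrist',(259,180)),('scene',(280,207)),('side',(230,164))]:
    q=vision.get_image(n)['image'];x,y=c;o.append(cv2.resize(q[y-22:y+22,x-15:x+15],(264,387),interpolation=2))
cv2.imwrite('pics/m18.png',np.hstack(o))
E
```

```text
time: 19.0
position: [0.6212, -0.0058, 0.161]
eef_rot: [-0.706, 0.706, 0.041, -0.041]
contact_force: [0.2, -1.1, -1.7]
finger_gap: 0.0136
[ 0.20053007 -1.07454507 -1.65866538] [-0.29682868 -0.13624146 -0.01984442]
```

View pics/m18.png

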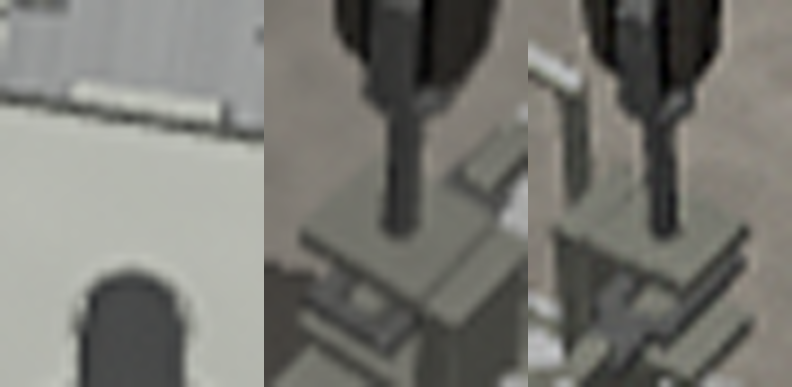

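In the hole, no contact force. Continue slowly down.

```bash
python3 -m creep '[[0,0.2,0,0,0,0],[0,0.4,0,0,0,0],[0,0.6,0,0,0,0],[0,0.8,0,0,0,0],[0,1.0,0,0,0,0],[0,1.0,0,0,0,0]]'
python3 - <<'E'
from h import *
s=bot.sense();print(s['contact_force'],s['torque'])
E
```

```text
time: 19.75
position: [0.6212, -0.0057, 0.1508]
eef_rot: [-0.706, 0.706, 0.041, -0.041]
contact_force: [0.4, -2.0, -2.3]
finger_gap: 0.0136
[ 0.37254426 -2.04703344 -2.27623464] [-0.59869858 -0.1912482  -0.00643575]
```

```bash
python3 -m creep '[[0,0.2,0,0,0,0],[0,0.4,0,0,0,0],[0,0.6,0,0,0,0],[0,0.6,0,0,0,0]]'
python3 - <<'E'
from h import *
s=bot.sense();print(s['contact_force'],s['torque'])
E
```

```text
time: 20.15
position: [0.6212, -0.0057, 0.1449]
eef_rot: [-0.706, 0.706, 0.041, -0.041]
contact_force: [0.7, -2.3, -2.8]
finger_gap: 0.014
[ 0.65135387 -2.33413362 -2.79756575] [-0.71573422 -0.25862087  0.00415106]
```

```bash
python3 -m creep '[[0,0.2,-0.05,0,0,0],[0,0.4,-0.05,0,0,0],[0,0.6,-0.05,0,0,0],[0,0.8,-0.05,0,0,0],[0,1.0,-0.05,0,0,0],[0,1.2,-0.05,0,0,0],[0,1.2,-0.05,0,0,0]]'
python3 - <<'E'
from h import *
s=bot.sense();print(s['contact_force'],s['torque'])
E
```

```text
time: 20.85
position: [0.6212, -0.0058, 0.1328]
eef_rot: [0.706, -0.706, -0.041, 0.041]
contact_force: [1.3, -1.0, -2.5]
finger_gap: 0.014
[ 1.30527688 -0.96339677 -2.51104248] [-0.38670142 -0.17682209  0.0055924 ]
```

```bash
python3 -m creep '[[0,0.2,-0.02,0,0,0],[0,0.4,-0.02,0,0,0],[0,0.6,-0.02,0,0,0],[0,0.7,-0.02,0,0,0],[0,0.7,-0.02,0,0,0]]'
python3 - <<'E'
from h import *
s=bot.sense();print(s['contact_force'],s['torque'])
E
```

```text
time: 21.35
position: [0.6212, -0.006, 0.126]
eef_rot: [0.706, -0.706, -0.041, 0.041]
contact_force: [0.2, 0.5, -2.1]
finger_gap: 0.0138
[ 0.19303879  0.53203228 -2.05607415] [-0.12608131 -0.21740647  0.00734263]
```

```bash
python3 -m creep '[[0,0.15,0,0,0,0],[0,0.3,0,0,0,0],[0,0.4,0,0,0,0],[0,0.4,0,0,0,0]]'
python3 - <<'E'
from h import *
s=bot.sense();print(s['contact_force'],s['torque'])
E
```

```text
time: 21.75
position: [0.6212, -0.0061, 0.122]
eef_rot: [0.706, -0.706, -0.041, 0.041]
contact_force: [-0.0, 0.4, -1.9]
finger_gap: 0.0139
[-0.04108229  0.35438851 -1.92290049] [-0.01341804 -0.09353496 -0.01137454]
```

```bash
python3 -m creep '[[0,0.15,0,0,0,0],[0,0.3,0,0,0,0],[0,0.45,0,0,0,0],[0,0.6,0,0,0,0],[0,0.6,0,0,0,0]]'
python3 - <<'E'
from h import *
s=bot.sense();print(s['contact_force'],s['torque'])
E
```

```text
time: 22.25
position: [0.6212, -0.0062, 0.116]
eef_rot: [0.706, -0.706, -0.041, 0.041]
contact_force: [-0.7, -0.1, -1.3]
finger_gap: 0.0138
[-0.71887976 -0.099645   -1.33928112] [-0.04656394 -0.04599909  0.01332254]
```

```bash
python3 -m creep '[[0,0.2,0,0,0,0],[0,0.4,0,0,0,0],[0,0.6,0,0,0,0],[0,0.8,0,0,0,0],[0,0.8,0,0,0,0]]'
python3 - <<'E'
from h import *
s=bot.sense();print(s['contact_force'],s['torque'])
E
```

```text
time: 22.75
position: [0.6211, -0.0062, 0.1079]
eef_rot: [0.706, -0.706, -0.041, 0.041]
contact_force: [-0.2, 0.7, -1.1]
finger_gap: 0.0136
[-0.22577648  0.68483427 -1.07626146] [-0.02560641 -0.0944473  -0.02338948]
```

```bash
python3 -m creep '[[0,0.15,0,0,0,0],[0,0.3,0,0,0,0],[0,0.45,0,0,0,0],[0,0.45,0,0,0,0]]';python3 -m creep '[[0,0.08,0,0,0,0],[0,0.08,0,0,0,0]]';python3 -m creep '[[0,0.08,0,0,0,0],[0,0.08,0,0,0,0]]'
```

```text
time: 23.15
position: [0.6212, -0.0062, 0.1035]
eef_rot: [-0.706, 0.706, 0.041, -0.041]
contact_force: [-0.2, 0.1, -0.6]
finger_gap: 0.0137
time: 23.35
position: [0.6213, -0.0062, 0.1029]
eef_rot: [-0.706, 0.706, 0.041, -0.041]
contact_force: [0.0, 0.0, -2.1]
finger_gap: 0.0139
time: 23.55
position: [0.6213, -0.0062, 0.1021]
eef_rot: [-0.706, 0.706, 0.041, -0.041]
contact_force: [-0.2, 0.4, -1.5]
finger_gap: 0.014
```

```bash
python3 -m creep '[[0,0.08,0,0,0,0],[0,0.08,0,0,0,0]]';python3 -m creep '[[0,0.05,0,0,0,0],[0,0.05,0,0,0,0]]';python3 - <<'E'
from h import *
o=[]
for n,c in [('scene',(280,207)),('side',(230,164))]:
    q=vision.get_image(n)['image'];x,y=c;o.append(cv2.resize(q[y-30:y+20,x-20:x+20],(400,500),interpolation=2))
cv2.imwrite('pics/m19.png',np.hstack(o))
E
```

```text
time: 23.75
position: [0.6213, -0.0062, 0.1013]
eef_rot: [-0.706, 0.706, 0.041, -0.041]
contact_force: [0.2, -0.5, -0.9]
finger_gap: 0.0137
time: 23.95
position: [0.6213, -0.0062, 0.1008]
eef_rot: [-0.706, 0.706, 0.041, -0.041]
contact_force: [0.4, 0.1, -2.3]
finger_gap: 0.0136
```

View pics/m19.png

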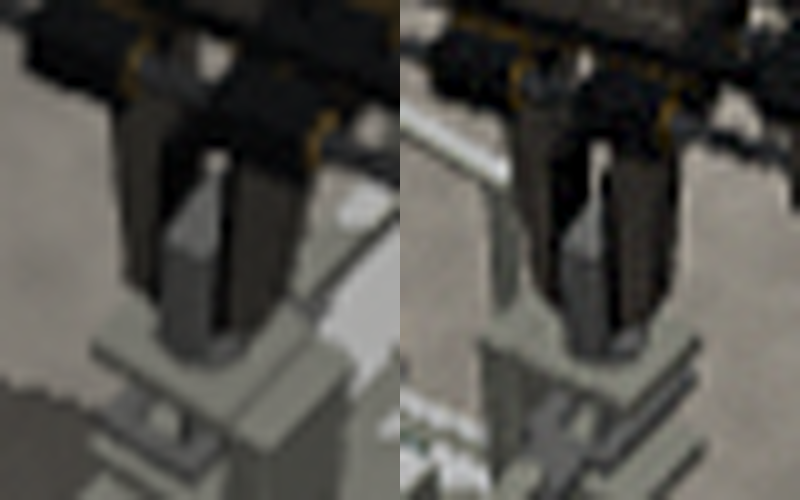

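```bash
for k in 1; do python3 -m creep '[[0,0.06,0,0,0,0],[0,0.06,0,0,0,0]]';python3 -m creep '[[0,0.06,0,0,0,0],[0,0.06,0,0,0,0]]'; done
```

```text
time: 24.25
position: [0.6214, -0.0062, 0.1004]
eef_rot: [-0.706, 0.706, 0.041, -0.041]
contact_force: [-0.0, -1.3, -0.7]
finger_gap: 0.0141
time: 24.45
position: [0.6216, -0.0061, 0.1003]
eef_rot: [-0.706, 0.706, 0.041, -0.041]
contact_force: [-1.0, -0.2, 3.7]
finger_gap: 0.0141
```

```bash
python3 -m creep '[[0,0,0,0,0,0],[0,0,0,0,0,0],[0,0,0,0,0,0],[0,0,0,0,0,0]]' 5 && python3 -m creep '[[0,-1.5,0,0,0,0],[0,-4,0,0,0,0],[0,-8,0,0,0,0],[0,-12,0,0,0,0],[0,-12,0,0,0,0]]' && python3 -m creep '[[0,0,-4,0,0,0],[0,0,-7,0,0,0],[0,0,-7,0,0,0],[0,0,-7,0,0,0]]'
python3 - <<'E'
from h import *
s=bot.sense();print(s['position']);im=vision.get_image('wrist');T=wfc(im,s)
cv2.imwrite('pics/w20.png',cv2.resize(im['image'][70:190,180:340],(800,600),interpolation=2))
D=im['depth']
o=[]
for n,c in [('scene',(280,207)),('side',(230,164))]:
    q=vision.get_image(n);x,y=c;o.append(cv2.resize(q['image'][y-30:y+30,x-24:x+24],(400,500),interpolation=2))
    print(n,[(k['pixel'],k['confidence'],atz(q,k['pixel'],.12,wfc(q)).round(4)) for k in vision.spot_point('pin',q)],[proj(q,[.6213,-.006,z],wfc(q)).round(1) for z in (.12,.125,.17)])
cv2.imwrite('pics/m20.png',np.hstack(o))
E
```

```text
time: 24.85
position: [0.6213, -0.0062, 0.0994]
eef_rot: [0.706, -0.706, -0.041, 0.041]
contact_force: [-0.6, -0.1, 0.7]
finger_gap: 0.0439
time: 25.35
position: [0.6251, -0.0052, 0.2271]
eef_rot: [-0.706, 0.706, 0.045, -0.037]
contact_force: [0.2, 0.1, -0.6]
finger_gap: 0.05
time: 25.75
position: [0.6294, -0.0762, 0.2199]
eef_rot: [0.706, -0.706, -0.041, 0.041]
contact_force: [-0.4, 0.4, -0.5]
finger_gap: 0.0502
[ 0.62936102 -0.07619122  0.21985878]
scene [([279.5, 210.9], 0.69, array([ 0.6233, -0.009 ,  0.12  ]))] [array([279.5, 209.8]), array([279.6, 208.6]), array([280.4, 197.4])]
side [([228.6, 167.6], 0.53, array([ 0.626 , -0.0036,  0.12  ])), ([260.7, 138.9], 0.38, array([ 0.6116, -0.1739,  0.12  ]))] [array([230.3, 167.7]), array([230.2, 166.5]), array([229.6, 155.6])]
```

View pics/m20.png

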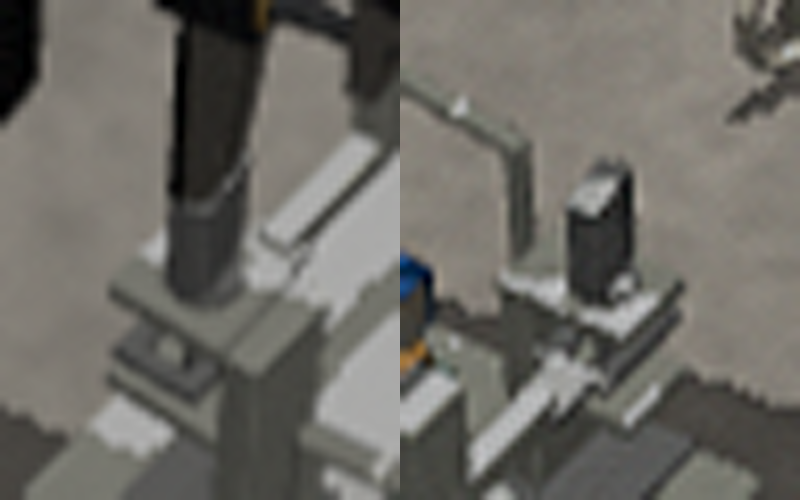

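View pics/w20.png

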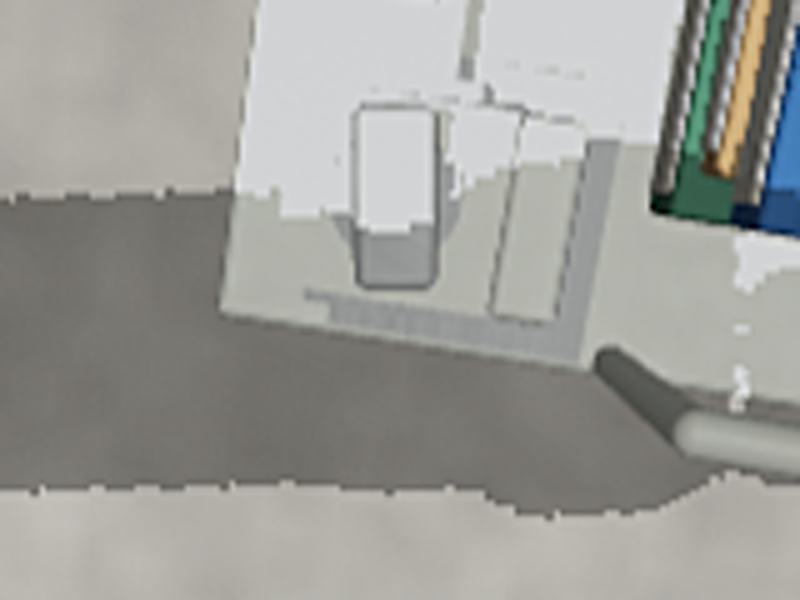

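```bash
python3 -m creep '[[0,-3,-3,0,0,0],[0,-3,-3,0,0,0],[0,-3,-3,0,0,0]]'
python3 - <<'E'
from h import *
s=bot.sense();im=vision.get_image('wrist');T=wfc(im,s); D=im['depth']
pts=np.array([atdepth(im,(c,r),T) for r in range(60,200) for c in range(230,290) if D[r,c]>0])
m=(np.abs(pts[:,0]-.621)<.006)&(np.abs(pts[:,1]+.006)<.012)&(pts[:,2]>.15); print(m.sum(),np.median(pts[m],0),pts[m].std(0))
q=vision.get_image('scene');cv2.imwrite('pics/fin.png',q['image']);print(vision.spot_point('pin',im)[:1])
ticket.sign_off()
E
```

```text
time: 26.3
position: [0.6332, -0.1053, 0.2501]
eef_rot: [-0.706, 0.706, 0.041, -0.041]
contact_force: [0.4, 1.1, 0.1]
finger_gap: 0.05
368 [ 0.62103939 -0.00577456  0.16938634] [0.00340601 0.00688318 0.00071445]
[{'pixel': [261.5, 78.7], 'confidence': 0.73}]
the job is handed in; nothing more can be done
```

View pics/fin.png

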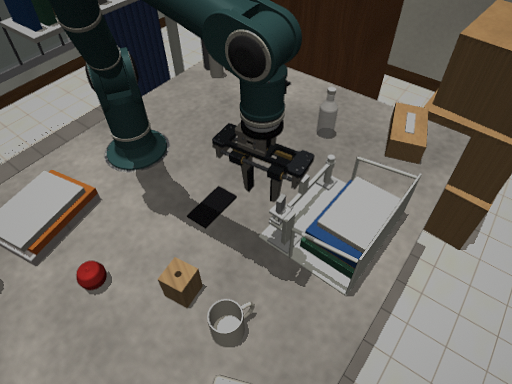

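I swung the guard bar shut by its fin, moved the pin from the block to the fork, and let go once its flange touched down. The job was handed in at about 26 s; no verdict is reported.

**Final checks**
- **Pin height:** the wrist camera's depth puts the top of the grip plate at 169.4 mm with almost no tilt. That places the flange's underside at about 119.4 mm, so the flange is home.
- **Pin position:** the plate stands at (0.621, -0.006) m, in line with the hole I measured at (0.621, -0.006). It is about 3 to 4 mm from my own estimate of the fork mark.
- **Forces:** I saw at most about 4 N at the wrist while lowering the pin, when the flange touched down.
- **Bar:** in the pictures it is in line with the fork, with the tongue between the ears. I did not measure its exact angle after the pin went in.
- **Bystanders:** the mug, apple, bottle and phone look unmoved in the last scene picture. I checked this by eye, not by measurement.

**What disagreed or failed on the way**
- My first try at the bar closed above the fin and left the bar where it was. The fingertips sit about 34 mm behind the stated TCP, as measured by the wrist camera. I corrected for this, and the second try held the fin.
- In the last check, the trained network put the pin 3 to 5 mm from these figures, within its usual error.

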